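# Lock a pull-test link with a clevis pin and hairpin clip

## Task

Lock the link of the small pull-test rig in its fork: push the half-withdrawn clevis pin in until its head is fully home, then take the hairpin clip from the storage block and slide its straight leg down through the cross hole at the pin's far end until the sprung leg has snapped over and the clip hugs the shank, and let go. Feel for the hole (the pin has rolled) and do not force the clip or disturb the other things.

Things in the scene. Friction and masses are not known exactly. Their poses are not given: they have to be found in the camera images.
- rig: Pull-test rig bolted to the table: dark base 215x84x12 mm, aluminium fork (rounded tops 94 mm up) holding the eye of a steel link to an S-shaped force sensor and rear post. Origin on the table under the fork's middle; x along the link to the rear post, y along the clevis pin to its head, z up. Pin axis 75 mm up; the fork's outer washers end at y = +26 and -26 mm.
- pin (a joint): How far the clevis pin is withdrawn, m: 0 = head fully home on the washers (solid stop), positive = pulled out along the rig's +y. Slides with about 3 N friction plus 15 N per m/s and stays where left. The cross hole is hidden in the fork until the pin is nearly home.
- pin_head (a point): Centre of the outer flat face of the pin's round steel head (30 mm diameter, 10 mm thick, on a 2 mm washer). Slides with the pin; y points outward along the pin, z up.
- pin_hole (a point): Point on the pin's axis (steel shank 20 mm diameter) at the middle of its cross hole, 7 mm outside the far washer when home; the shank ends 11 mm beyond. Slides with the pin but does NOT turn with its roll: y always along the pin to the head, z up. The hole is 6.8 mm wide and goes right through.
- pin_top (a point): Top of the shank straight above pin_hole. The pin rolls in its bore with light friction (0.025 N m, no stop); the hole starts 0.5 to 1.1 rad off upright, its upper mouth thus 5 to 9 mm to one side of this point (rig x). Roll and side are not measured: see or feel them. A leg tip caught in the mouth can drag the pin round until the hole is upright.
- clip: Double-coil hairpin clip of 5 mm steel wire, 116 mm long, 50 g, standing leg down in the block, perhaps leaning a few degrees. Origin: the point on the straight leg's centre line that lies on the pin's axis when seated. z up the straight leg to the coil, x to the sprung leg, y square to the clip's plane. Either side may face the rear when put on.
- clip_tip (a point): Rounded lower end of the clip's straight leg, 53 mm below the clip's origin; stored 24 mm deep in the block.
- clip_coil (a point): Centre of the clip's coil (26 mm outer diameter), at x = 10.5, z = 50 mm in the clip's frame. Its flat sides, 10 mm apart, face the clip's +y and -y: grip there.
- clip_spring (a joint): Spread of the sprung leg, rad about the coil's centre: about -0.01 free, near 0 when its 20 mm round hollow hugs the pin, about 0.08 while the narrow part (z = -10 mm) rides over the shank. The leg's flared end is at x = 15, z = -24 mm in the clip's frame. Riding over takes roughly 5 to 20 N; the push drops at the snap and rises again if pushed deeper.
- block: Grey storage block 50x96x34 mm on a 60x112x5 mm foot screwed to the table, origin at the centre of its underside. The clip stands in the small hole at y = +24 mm, a spare thin pin in the larger hole at y = -24 mm.
- spare_pin: Spare headed pin, 12 mm thick, 20 mm head, standing in the block's other hole, its head 28 mm above the block. Bystander. Origin at its foot.
- mug_1: Two-tone mug, 97 mm tall, standing left of the rig. Bystander. Origin at its underside.
- sample_cup: Lidded sample cup, 70 mm wide, 72 mm tall, behind on the left. Bystander. Origin at the centre of its underside.
- bench_timer: Flat bench timer 62x62x16 mm lying at the front right. Bystander. Origin at the centre of its underside.

How it is judged:
On the way, in this order (a step that is already met when the one before it is completed fails the run):
1. the clevis pin is pushed fully home (value of joint pin below 0.002 m), for 0.2 s.
2. the clip's straight leg has gone down through the cross hole (value of joint pin below 0.002 m and z of clip_tip in the frame of pin_hole below -0.012 m and horizontal distance between clip_tip and pin_hole below 0.008 m).
At the end, for the whole second after the job is handed in: Pin head home (withdrawn under 2 mm); the clip's leg through the cross hole, its origin within 3.5 mm of the pin's axis at the hole, clip within 0.5 rad of upright, its sprung leg closed round the shank (spread under 0.025 rad), let go and at rest (value of joint pin below 0.002 m and distance between clip and pin_hole below 0.0035 m and angle between clip's own z axis and vertical below 0.5 rad and value of joint clip_spring between -0.03 and 0.025 rad and linear speed of clip below 0.02 m/s and contact force between the fingers and clip below 0.1 N); the robot touches nothing.
It fails at once if the leg's tip is rammed against the shank: over 30 N between clip and pin before the leg is through (contact force between clip and pin above 30 N and z of clip_tip in the frame of pin_hole above -0.012 m).
It fails at once if the clip is forced against the pin (over 60 N between them in all) (contact force between clip and pin above 60 N).
It fails at once if the spare pin is pulled out or knocked (distance of spare_pin from where it was at the start of the episode above 0.015 m).
It fails at once if the mug, sample cup or timer is shifted more than 30 mm (distance of any of mug_1, sample_cup, bench_timer from where it was at the start of the episode above 0.03 m).
It also fails if it takes over 72 s, if anything falls off the work surface, if the arm or the gripper's body presses on something with over 40 N, if the wrist force passes 120 N, or if a joint passes its speed limit or range.

## Robot

A 6-joint arm with a two-finger parallel gripper is mounted at the origin on a cart in front of the work surface, level with it; the furniture and walls round the work are solid. World frame = base frame: x ahead of the robot, y to its left, z up, the work surface at z = 0. Lengths are in m, angles in rad, forces in N, time in s.
With the tool pointing down it reaches from about 0.375 to 0.975 m from the base axis. Payload 3.8 kg.
Tool frame: the origin (TCP) lies midway between the tips of the shut fingers; the grasp point (between the pads) lies 19 mm behind it; z points along the fingers, y is the direction in which the jaws open and shut (so a half turn about z gives the same grasp; the last joint's range is limited). The gripper opens to 85 mm and grips with 20 to 120 N. Pads are 22 mm wide; open, the fingers measure 114 mm over their backs; the gripper's body (76 mm by 85 mm) begins 54 mm behind the grasp point. The pads swing forward as they close: fully open they stand 13 mm farther back than shut.
Start: joints at [1.186, 0.264, 1.604, -0, 1.274, -0.037], TCP at [0.23, 0.635, 0.231] pointing down, gripper open.
Joint ranges: [-2.63, 2.63], [-0.94, 2.18], [0.31, 2.57], [-1.31, 4.45], [0, 2.66], [-2.55, 2.55]. Speed limits (rad/s): [2.57, 2.57, 3.14, 3.14, 3.14, 3.14].

## Interface

Orientations are given as a rotation vector (axis times angle).
In Python, from cell import * gives the robot as it stands.
- The arm moves only by the tool arm_command, never from a script. Its argument "plan" is text: rows parted by semicolons, each of 5 numbers parted by spaces: the closure, from 0 (fully open) to 1 (shut), then the shift along the tool's x, y, z in m, then the turn about the tool's z in degrees. In form: claw x y z spin; .... A call has 1 to 5 rows; each row shifts and turns the commanded pose from where the row before left it, along the tool's axes as they then stand; what a row does not reach is not made up. A row lasts 1/10 s, in which the tool goes at most 50 mm and 8.59 degrees, less where a joint would pass 70% of its speed; a pose out of reach is approached as far as the arm can. A call is refused whole if a number of a shift passes 0.05 or a number of a turn 8.59, either way. A call with a gripper value outside its range is refused whole. The fingers move at their own pace and stop on an object; the grip force is fixed at half the most. Time passes only in rows, so rows that do not move let the fingers close. It gives the time, the measured TCP pose, the force and the opening at its end, in the units of the state.
- sense(): the state, without advancing time (a new reading comes with each control period).
- get_image(name): name is "scene" or "side" or "wrist"; returns the picture (384x512x3 uint8, red, green, blue); there is no depth.
- camera_info(name): a dict with "fx", "fy", "cx", "cy" (pixels), "eye" and "orientation" of the camera in the world; the wrist camera has in their place "T_tool_cam" (4x4, takes a point from camera to tool coordinates, whose origin is the TCP and whose axes are the flange's). Camera axes: x right, y up, looking along -z (the intrinsics and any distortion apply to the point x, -y, -z); pixel columns grow to the right and rows downward; lengths in m; the calibration is good to about 2 mm. The wrist camera is an equidistant fisheye: a pixel r from the principal point sees the ray r / f radians off the axis. A picture is of the moment at which its call begins: read the wrist's pose just before it. camera_info takes no time and is no camera call.
- hand_in(): hands the job in, once; it reports no verdict.
Trained networks look in the newest picture that a camera, given by its name, has taken for a name from the list of things; names that differ only in an ending like _2 or _b are one class to them, and where a whole thing is asked for, a point or a joint stands for the part that bears it (a point fixed in the world has none). Each returns a list of dicts, best first, with "p" (0 to 1); they miss things now and then, are a little off and sometimes report something else, mostly with a low value. They report only what shows in the picture. A call takes as long as a camera call.
- look_for(camera, query): "box" ([centre column, centre row, width, height] in pixels, round what is visible of it).
- masks_of(camera, query): "region" (384x512 bool, what is visible of it) and "box" ([centre column, centre row, width, height] in pixels, round what is visible of it).
- spot_point(camera, query): "point" ([column, row] in pixels: a listed point, or the origin of a listed thing).
The state is a dict: "time_s": time; "joint_positions": joint angles; "dq": joint speeds; "joint_efforts": joint torques, N m; "ee_pos": TCP position; "tcp_rot": TCP orientation; "ft_force": force on the tool from outside, world axes, zero at the start; "wrist_torque": the same for the moment, N m; "opening": finger opening in m.
Only numpy, scipy, OpenCV 4.12 (cv2) and the standard library are available. Lean on these libraries where they do the work, as an engineer would, in place of code of your own. Each camera call takes 0.05 s, during which the arm holds its last target.

## Working session

There is one attempt and no reset: what is moved stays moved. The work goes in short steps, Python scripts to look and compute and a tool call to move; the robot and the scene stay as the last step left them, time stands still between calls to the robot, and variables do not carry over. Pictures are saved under pics/ and viewed, and the job is handed in when it is done.

Besides the shell and the picture viewer there is one more tool, called in YAML: its name, and indented under it one key for each argument. arm_command: Moves the arm, as the interface text tells. Its arguments: {"type":"object","properties":{"plan":{"type":"string"}},"required":["plan"]}

```bash
ls; mkdir -p pics; python3 - <<'E'
from cell import *
import cv2
s=sense();print({k:s[k] for k in('time_s','ee_pos','tcp_rot','opening','ft_force')})
for n in("scene","side","wrist"):
    im=get_image(n);cv2.imwrite(f"pics/{n}0.png",im[:,:,::-1]);print(n,camera_info(n))
E
```

```text
pics
{'time_s': 0.0, 'ee_pos': array([0.22979741, 0.63390887, 0.22993896]), 'tcp_rot': array([-0.54350568, -3.09374044,  0.00347284]), 'opening': 0.08561566883667932, 'ft_force': array([-0.24273852,  0.2092853 , -0.19545149])}
scene {'fx': 401.30304952431203, 'fy': 401.30304952431203, 'cx': 255.0354501130794, 'cy': 187.14453017521427, 'eye': array([0.21891355, 1.1304018 , 0.5892886 ]), 'orientation': array([ 0.16518429, -1.60118226, -2.49745971])}
side {'fx': 493.68857670325195, 'fy': 493.68857670325195, 'cx': 254.94034216177442, 'cy': 191.80473420545843, 'eye': array([-0.18221248,  1.05927289,  0.58475419]), 'orientation': array([ 0.40674496, -1.46621233, -2.16517813])}
wrist {'fx': 297.3186396354542, 'fy': 297.3186396354542, 'cx': 260.04182467356446, 'cy': 189.87680201184818, 'T_tool_cam': array([[-2.92313696e-04,  9.52861561e-01,  3.03405272e-01,
         7.73029979e-02],
       [ 9.99999866e-01,  4.07937337e-04, -3.17707566e-04,
        -1.53187529e-03],
       [-4.26501666e-04,  3.03405139e-01, -9.52861553e-01,
        -1.42524081e-01],
       [ 0.00000000e+00,  0.00000000e+00,  0.00000000e+00,
         1.00000000e+00]])}
```

View pics/scene0.png

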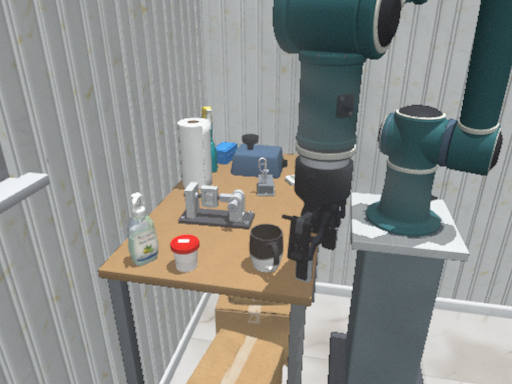

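View pics/side0.png

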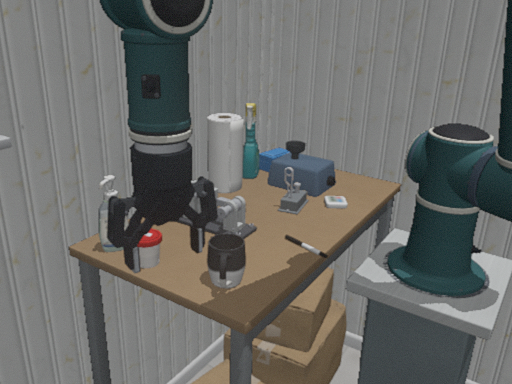

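View pics/wrist0.png

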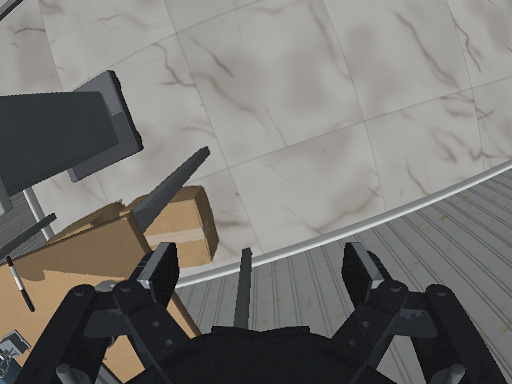

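```bash
cat > h.py <<'E'
from cell import *
import numpy as np, cv2
from scipy.spatial.transform import Rotation as R
from scipy.optimize import least_squares
def cam(n,s=None):
    i=camera_info(n)
    if n=="wrist":
        s=s or sense()
        T=np.eye(4);T[:3,:3]=R.from_rotvec(s['tcp_rot']).as_matrix();T[:3,3]=s['ee_pos']
        T=T@i['T_tool_cam'];return i,T[:3,:3],T[:3,3]
    return i,R.from_rotvec(i['orientation']).as_matrix(),np.array(i['eye'])
def proj(c,n,P):
    i,M,e=c;p=(np.atleast_2d(P)-e)@M; x,y,z=p[:,0],-p[:,1],-p[:,2]
    if n=="wrist":
        r=np.hypot(x,y);th=np.arctan2(r,z);k=th/np.maximum(r,1e-9);u=np.c_[k*x,k*y]
    else: u=np.c_[x/z,y/z]
    return u*[i['fx'],i['fy']]+[i['cx'],i['cy']]
def tri(obs,x0=(0.3,0.7,0.05)):
    # obs: list of (cam,n,pixel)
    f=lambda X:np.concatenate([(proj(c,n,X)[0]-p) for c,n,p in obs])
    r=least_squares(f,x0);return r.x,np.abs(r.fun).max()
def planez(c,n,p,z):
    f=lambda q:proj(c,n,[q[0],q[1],z])[0]-p
    return least_squares(f,[0.3,0.7]).x
def save(n,name,crop=None,sc=1,marks=()):
    im=get_image(n)[:,:,::-1].copy()
    for m in marks: cv2.circle(im,(int(round(m[0])),int(round(m[1]))),2,(0,0,255),1)
    if crop: a,b,c,d=crop;im=im[b:d,a:c]
    im=cv2.resize(im,None,fx=sc,fy=sc,interpolation=cv2.INTER_CUBIC);cv2.imwrite(f"pics/{name}.png",im)
E
python3 - <<'E'
from h import *
for n in("scene","side","wrist"):
    for q in("rig","pin_head","pin_hole","pin_top","clip","clip_tip","clip_coil","block","spare_pin"):
        try:
            r=spot_point(n,q)
            print(n,q,[(np.round(d['point'],1).tolist(),round(d['p'],2)) for d in r[:2]])
        except Exception as ex: print(n,q,ex)
print(sense()['time_s'])
E
```

```text
scene rig [([239.1, 219.8], 0.95), ([184.7, 270.0], 0.72)]
scene pin_head [([230.4, 208.2], 0.53), ([262.1, 163.3], 0.31)]
scene pin_hole []
scene pin_top []
scene clip [([265.0, 174.5], 0.54)]
scene clip_tip [([262.5, 191.0], 0.57)]
scene clip_coil [([265.0, 161.0], 0.58)]
scene block [([265.8, 185.7], 0.87)]
scene spare_pin []
side rig [([232.0, 234.6], 0.84)]
side pin_head [([221.3, 209.7], 0.49)]
side pin_hole [([217.7, 213.5], 0.57), ([146.0, 259.7], 0.41)]
side pin_top [([238.1, 195.6], 0.61)]
side clip [([293.4, 186.5], 0.62)]
side clip_tip [([292.7, 205.5], 0.41), ([222.3, 211.3], 0.23)]
side clip_coil [([288.1, 170.2], 0.54)]
side block [([291.2, 204.6], 0.91), ([295.2, 197.5], 0.41)]
side spare_pin []
wrist rig []
wrist pin_head []
wrist pin_hole []
wrist pin_top []
wrist clip [([18.2, 341.3], 0.33)]
wrist clip_tip [([14.3, 338.7], 0.6)]
wrist clip_coil []
wrist block [([17.0, 341.9], 0.85)]
wrist spare_pin [([12.6, 347.6], 0.48)]
1.5
```

The scene picture shows the rig near (217,205), the block with clip near (265,175), the mug at (265,248) and the cup at (185,252). The side picture shows the block at (292,200) and the rig partly behind the gripper. I'll zoom in and get rough positions.

```bash
python3 - <<'E'
from h import *
S=cam("scene");D=cam("side")
print("block",tri([(S,"scene",[265.8,185.7]),(D,"side",[291.2,204.6])]), planez(S,"scene",[265.8,185.7],0.0))
print("rig",tri([(S,"scene",[239.1,219.8]),(D,"side",[232,234.6])]),planez(S,"scene",[239.1,219.8],0.0))
print("coil",tri([(S,"scene",[265,161]),(D,"side",[288.1,170.2])]))
print("tip",tri([(S,"scene",[262.5,191]),(D,"side",[292.7,205.5])]))
for n,p in(("mug",[266,265]),("cup",[186,266])): print(n,planez(S,"scene",p,0.0))
im=cv2.imread("pics/scene0.png")[140:290,120:320];cv2.imwrite("pics/s1.png",cv2.resize(im,None,fx=4,fy=4,interpolation=cv2.INTER_CUBIC))
im=cv2.imread("pics/side0.png")[150:300,150:350];cv2.imwrite("pics/d1.png",cv2.resize(im,None,fx=4,fy=4,interpolation=cv2.INTER_CUBIC))
E
```

```text
block (array([ 0.43644118, -0.10282355,  0.01488838]), np.float64(1.3441891874549299)) [ 0.44402047 -0.14605949]
rig (array([0.47130368, 0.1410813 , 0.00963674]), np.float64(2.117269484742053)) [0.4783915  0.11219857]
coil (array([ 0.43329609, -0.06554922,  0.12694839]), np.float64(0.6807817371432066))
tip (array([ 0.45591984, -0.1471671 , -0.0164664 ]), np.float64(1.5035275749419554))
mug [0.35915393 0.32022121]
cup [0.55166027 0.36375739]
```

View pics/s1.png

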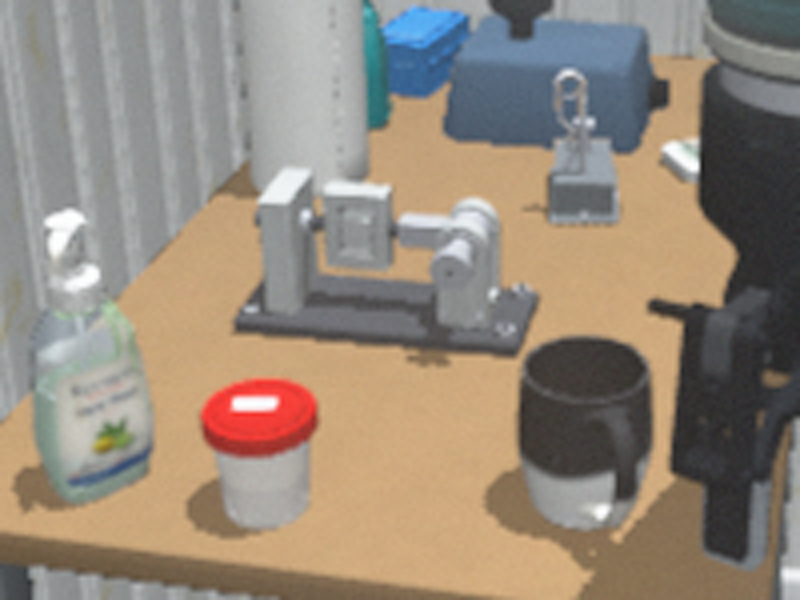

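View pics/d1.png

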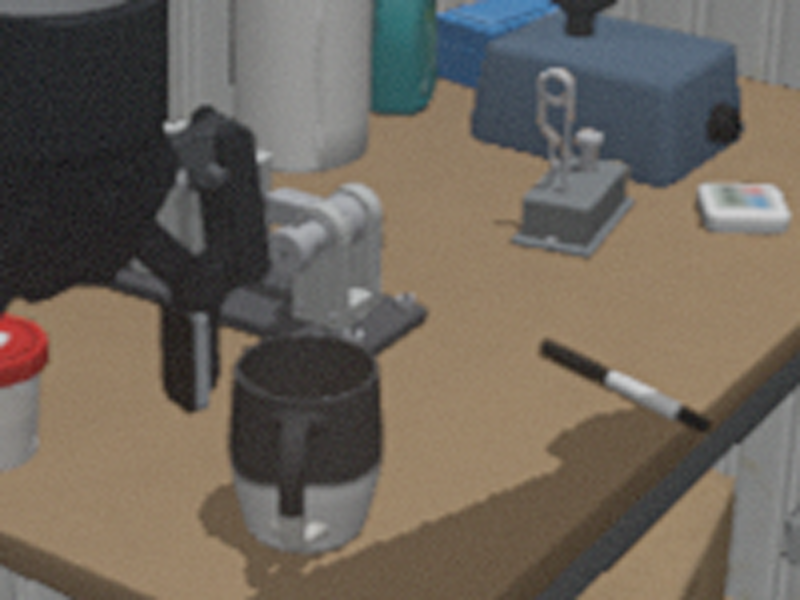

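```bash
cat >> h.py <<'E'
def to(x,y,z,s=None):
    s=s or sense();M=R.from_rotvec(s['tcp_rot']).as_matrix()
    return (M.T@(np.array([x,y,z])-s['ee_pos'])).round(4)
def yaw(s=None):  # angle of tool y in world, deg
    s=s or sense();M=R.from_rotvec(s['tcp_rot']).as_matrix();return np.degrees(np.arctan2(M[1,1],M[0,1]))
E
python3 -c "
from h import *
print(to(.42,.14,.30),yaw())"
```

```text
[-0.3471 -0.4002 -0.0687] 70.07541451197423
```

arm_command:
  plan: "0 -.023 -.027 -.008 0; 0 -.023 -.027 -.008 0; 0 -.023 -.027 -.008 0; 0 -.023 -.027 -.008 0; 0 -.023 -.027 -.008 0"

```text
time_s: 2.0
ee_pos: [0.2925, 0.4672, 0.2717]
tcp_rot: [0.543, 3.094, 0.0]
ft_force: [-0.0, 0.1, -0.2]
opening: 0.0856
```

arm_command:
  plan: "0 -.023 -.027 -.006 0; 0 -.023 -.027 -.006 0; 0 -.023 -.027 -.006 0; 0 -.023 -.027 -.002 0; 0 -.023 -.027 -.002 0"

```text
time_s: 2.5
ee_pos: [0.3546, 0.3011, 0.2939]
tcp_rot: [0.543, 3.093, 0.001]
ft_force: [0.0, 0.2, -1.2]
opening: 0.0856
```

arm_command:
  plan: "0 -.023 -.027 0 0; 0 -.023 -.027 0 0; 0 -.023 -.027 0 -7; 0 -.023 -.027 0 -7; 0 -.023 -.027 0 -6"

```text
time_s: 3.0
ee_pos: [0.4281, 0.1405, 0.2937]
tcp_rot: [-0.009, 3.141, 0.0]
ft_force: [0.5, 0.0, -0.0]
opening: 0.0853
```

```bash
python3 - <<'E'
from h import *
s=sense();print(s['time_s'],s['ee_pos'],yaw(s))
for n in("wrist","side","scene"):
    im=get_image(n)[:,:,::-1]; cv2.imwrite(f"pics/{n}1.png",im)
E
```

```text
3.0 [0.42813426 0.14053436 0.29371323] 90.34180106022508
```

View pics/wrist1.png

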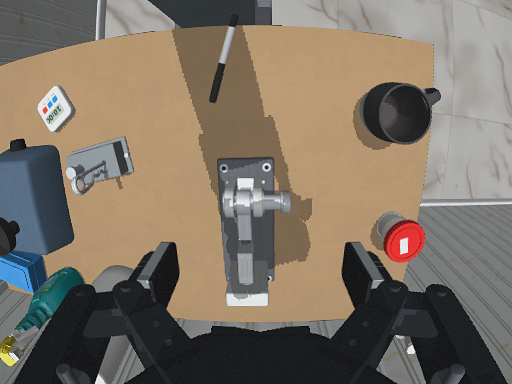

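View pics/side1.png

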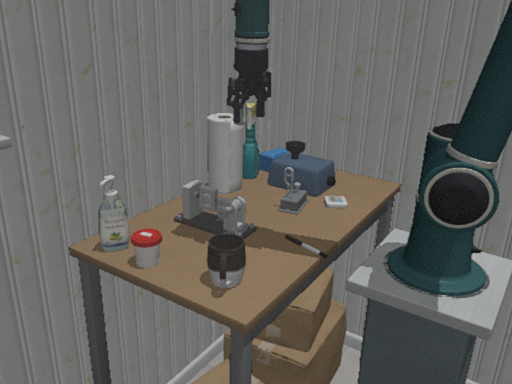

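The wrist view shows the rig with its fork at about (243,203) and pin head at (286,201). The block is at (100,165) with the clip coil at about (72,172), the mug at (398,112), the cup at (402,240) and the timer at (56,108).

```bash
python3 - <<'E'
from h import *
W=cam("wrist");S=cam("scene");D=cam("side");C={"wrist":W,"scene":S,"side":D}
obs={}
for n,qs in(("wrist",("rig","pin_head","pin_top","pin_hole","clip","clip_coil","clip_tip","block","spare_pin")),("side",("rig","pin_head","pin_top","clip_coil","clip","block")),("scene",("pin_head","clip_coil","clip"))):
    for q in qs:
        r=spot_point(n,q); print(n,q,[(np.round(d['point'],1).tolist(),round(d['p'],2)) for d in r[:2]])
        if r: obs.setdefault(q,[]).append((C[n],n,r[0]['point']))
for q,o in obs.items():
    if len(o)>1: print(q,tri(o))
w=[o for o in obs.get("pin_head",[]) if o[1]=="wrist"]
if w: print("head@.075",planez(W,"wrist",w[0][2],.075))
w=[o for o in obs.get("rig",[]) if o[1]=="wrist"]
if w: print("rig@0",planez(W,"wrist",w[0][2],0))
im=cv2.imread("pics/wrist1.png")
cv2.imwrite("pics/w1a.png",cv2.resize(im[140:320,190:330],None,fx=4.2,fy=3.3*1.0,interpolation=cv2.INTER_CUBIC) if 0 else cv2.resize(im[145:315,190:330],None,fx=3.5,fy=3.5,interpolation=cv2.INTER_CUBIC))
cv2.imwrite("pics/w1b.png",cv2.resize(im[120:210,50:150],None,fx=6,fy=6,interpolation=cv2.INTER_CUBIC))
E
```

```text
wrist rig [([248.8, 187.0], 0.95)]
wrist pin_head [([288.9, 199.2], 0.85)]
wrist pin_top [([235.1, 207.1], 0.92)]
wrist pin_hole [([238.3, 198.8], 0.65)]
wrist clip [([97.5, 167.9], 0.63)]
wrist clip_coil [([80.1, 186.3], 0.87), ([103.3, 161.2], 0.59)]
wrist clip_tip [([109.9, 158.7], 0.88), ([385.8, 107.3], 0.26)]
wrist block [([101.5, 160.1], 0.95), ([96.5, 168.4], 0.69)]
wrist spare_pin [([85.4, 165.2], 0.6), ([97.8, 165.2], 0.31)]
side rig [([231.4, 233.4], 0.7)]
side pin_head [([220.6, 210.8], 0.46)]
side pin_top [([237.6, 199.0], 0.55)]
side clip_coil [([287.7, 170.5], 0.55)]
side clip [([289.0, 187.6], 0.68)]
side block [([290.4, 205.6], 0.98)]
scene pin_head [([228.8, 207.1], 0.43)]
scene clip_coil [([260.0, 162.5], 0.55)]
scene clip [([267.0, 171.6], 0.64)]
rig (array([ 0.48711305,  0.12161772, -0.00526602]), np.float64(0.404819163058562))
pin_head (array([0.48093735, 0.17651913, 0.07665379]), np.float64(3.394575163357416))
pin_top (array([0.48309695, 0.10747214, 0.08976949]), np.float64(0.9366555225422246))
clip (array([ 0.43335607, -0.08557662,  0.07477208]), np.float64(1.5401318762508254))
clip_coil (array([ 0.44975986, -0.09548532,  0.11134104]), np.float64(1.7144566200681197))
block (array([ 0.43901615, -0.11953334,  0.00235872]), np.float64(2.822239929510488))
head@.075 [0.47867696 0.17618589]
rig@0 [0.48512659 0.12165565]
```

View pics/w1a.png

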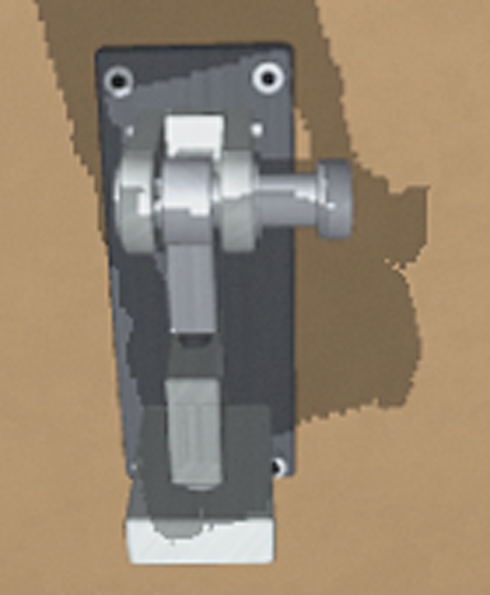

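View pics/w1b.png

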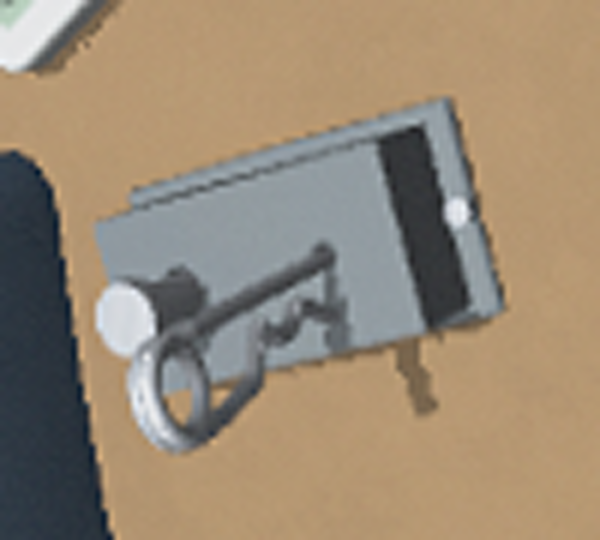

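```bash
python3 - <<'E'
from h import *
W=cam("wrist")
for p in((217.7,157.9),(273.7,157.7),(273.7,280.7),(227.1,281.6)): print(planez(W,"wrist",p,.012).round(4))
f=lambda x,y,sc=3.5:(190+x/sc,145+y/sc)
print("head outer edge mid, top z~.09:",planez(W,"wrist",f(352,193),.08), "L",planez(W,"wrist",f(322,195),.085))
print("washers fork outer", planez(W,"wrist",f(118,200),.085),planez(W,"wrist",f(260,205),.085))
g=lambda x,y:(50+x/6,120+y/6)
print("leg foot@block top", planez(W,"wrist",g(323,253),.034))
for p in((380,135),(100,222),(425,330),(182,390)): print("block top corner",planez(W,"wrist",g(*p),.034))
print("coil ctr",planez(W,"wrist",g(170,390),.112))
print("spare head",planez(W,"wrist",g(128,318),.062))
E
```

```text
[0.4361 0.0787]
[0.4361 0.1604]
[0.6489 0.1642]
[0.6515 0.0838]
head outer edge mid, top z~.09: [0.47718339 0.17948683] L [0.47614544 0.16813291]
washers fork outer [0.47816447 0.09472125] [0.47995695 0.14589995]
leg foot@block top [ 0.43411087 -0.0969033 ]
block top corner [ 0.40481165 -0.07632085]
block top corner [ 0.4231351  -0.16904667]
block top corner [ 0.4547625  -0.06925306]
block top corner [ 0.47011213 -0.14891762]
coil ctr [ 0.44680567 -0.09613253]
spare head [ 0.44284906 -0.14270138]
```

```bash
python3 -c "
from h import *
print(to(.479,.225,.062),yaw())"
```

```text
[-0.0511  0.083   0.2313] 90.06757364780887
```

arm_command:
  plan: "1 -.010 .017 .03 -1; 1 -.010 .017 .03 0; 1 -.010 .017 .03 0; 1 -.010 .017 .03 0; 1 -.011 .016 .03 0"

```text
time_s: 4.55
ee_pos: [0.4781, 0.2275, 0.1422]
tcp_rot: [-0.029, 3.141, 0.0]
ft_force: [0.3, 0.1, -0.6]
opening: 0.0125
```

arm_command:
  plan: "1 0 0 .03 0; 1 0 0 .03 0; 1 0 0 .021 0; 1 0 0 0 0; 1 0 0 0 0"

```text
time_s: 5.05
ee_pos: [0.4777, 0.2267, 0.0623]
tcp_rot: [0.029, -3.141, 0.0]
ft_force: [-0.2, 1.1, 0.4]
opening: 0.0002
```

```bash
python3 - <<'E'
from h import *
s=sense();print(s['time_s'],s['ee_pos'],yaw(s),s['ft_force'],s['opening'])
im=get_image("wrist")[:,:,::-1]; cv2.imwrite("pics/wrist2.png",im)
save("scene","scene2",(150,130,330,290),4)
E
```

```text
5.05 [0.47769323 0.22668182 0.06228894] 91.06235124080258 [-0.19006794  1.06675171  0.4298176 ] 0.00016787101653894138
```

View pics/wrist2.png

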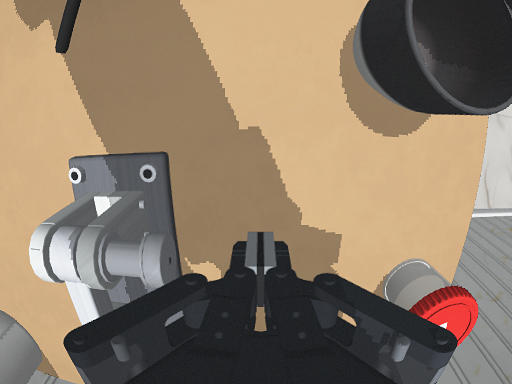

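View pics/scene2.png

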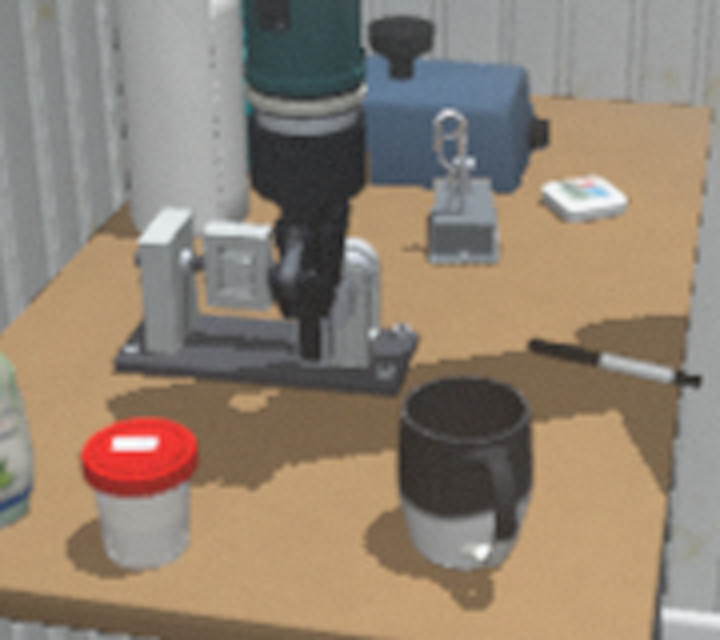

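The wrist view shows the shut fingertips at about (260,250) and the pin head at (155,258). The linkage knuckles at (75,340) and (190,280) reach towards the fork, so I'll check how high they are.

```bash
python3 - <<'E'
from h import *
i=camera_info("wrist");T=i['T_tool_cam'];W=(i,T[:3,:3],T[:3,3])
for p in((68,343),(75,365),(188,277),(205,285),(248,240),(234,245),(288,245)):
  for x in(0.0,0.012):
    f=lambda q:proj(W,"wrist",[x,q[0],q[1]])[0]-p
    r=least_squares(f,[0,-.05]);print(p,x,r.x.round(4))
E
```

```text
(68, 343) 0.0 [-0.0712 -0.0811]
(68, 343) 0.012 [-0.0605 -0.0906]
(75, 365) 0.0 [-0.0632 -0.0902]
(75, 365) 0.012 [-0.0537 -0.0982]
(188, 277) 0.0 [-0.0347 -0.0304]
(188, 277) 0.012 [-0.0296 -0.0477]
(205, 285) 0.0 [-0.0258 -0.0361]
(205, 285) 0.012 [-0.022  -0.0525]
(248, 240) 0.0 [-0.0083  0.0081]
(248, 240) 0.012 [-0.0073 -0.0151]
(234, 245) 0.0 [-0.0158  0.002 ]
(234, 245) 0.012 [-0.0136 -0.0203]
(288, 245) 0.0 [0.0139 0.0019]
(288, 245) 0.012 [ 0.0115 -0.0203]
```

arm_command:
  plan: "1 0 0 -.008 0; 1 0 -.015 0 0; 1 0 -.012 0 0; 1 0 -.005 0 0; 1 0 -.005 0 0"

```text
time_s: 5.65
ee_pos: [0.4784, 0.1894, 0.0706]
tcp_rot: [-0.027, 3.141, 0.002]
ft_force: [-1.0, 4.4, 2.4]
opening: -0.0004
```

arm_command:
  plan: "1 0 -.004 0 0; 1 0 -.004 0 0; 1 0 -.003 0 0; 1 0 -.002 0 0"

```text
time_s: 6.05
ee_pos: [0.4788, 0.1768, 0.0704]
tcp_rot: [-0.029, 3.141, 0.0]
ft_force: [-0.8, 2.8, 3.0]
opening: -0.0
```

arm_command:
  plan: "1 0 -.002 0 0; 1 0 -.0015 0 0"

```text
time_s: 6.25
ee_pos: [0.4789, 0.1733, 0.0704]
tcp_rot: [-0.03, 3.141, 0.0]
ft_force: [0.0, 3.0, 2.3]
opening: 0.0
```

arm_command:
  plan: "1 0 -.0015 0 0; 1 0 -.001 0 0"

```text
time_s: 6.45
ee_pos: [0.479, 0.1709, 0.0704]
tcp_rot: [-0.029, 3.141, 0.001]
ft_force: [-0.9, 6.8, 2.8]
opening: -0.0003
```

arm_command:
  plan: "1 0 -.001 0 0; 1 0 -.001 0 0"

```text
time_s: 6.65
ee_pos: [0.479, 0.1707, 0.0705]
tcp_rot: [-0.027, 3.141, 0.006]
ft_force: [-1.4, 13.3, 1.0]
opening: -0.0001
```

arm_command:
  plan: "1 0 -.001 0 0; 1 0 0 0 0"

```text
time_s: 6.85
ee_pos: [0.479, 0.1706, 0.0705]
tcp_rot: [-0.027, 3.141, 0.008]
ft_force: [-1.2, 13.9, 0.5]
opening: -0.0001
```

arm_command:
  plan: "1 0 -.002 0 0; 1 0 0 0 0; 1 0 0 0 0"

```text
time_s: 7.15
ee_pos: [0.479, 0.1704, 0.0706]
tcp_rot: [-0.026, 3.14, 0.013]
ft_force: [-1.1, 20.3, 0.5]
opening: 0.0
```

arm_command:
  plan: "1 0 .01 0 0; 1 0 .02 0 0; 1 0 .02 -.02 0; .5 0 0 -.05 0; 0 0 0 -.05 0"

```text
time_s: 7.65
ee_pos: [0.4761, 0.2148, 0.1893]
tcp_rot: [0.031, -3.137, 0.006]
ft_force: [1.8, -0.1, 0.6]
opening: 0.0279
```

```bash
python3 -c "
from h import *
s=sense();print(s['ee_pos'],s['time_s'],to(.40,.06,.26),yaw())"
```

```text
[0.47614467 0.21481284 0.18925391] 7.65 [ 0.0796 -0.1535 -0.0698] 91.14928037709626
```

arm_command:
  plan: "0 .008 -.030 0 0; 0 .008 -.030 0 0; 0 .008 -.030 0 0; 0 .008 -.030 .01 0; 0 .008 -.028 .01 0"

```text
time_s: 8.15
ee_pos: [0.44, 0.065, 0.1698]
tcp_rot: [0.03, -3.141, 0.003]
ft_force: [0.0, -0.1, 0.2]
opening: 0.0853
```

```bash
python3 - <<'E'
from h import *
W=cam("wrist");s=sense();print(s['time_s'],s['ee_pos'],yaw(s),s['dq'].round(3))
im=get_image("wrist")[:,:,::-1]; cv2.imwrite("pics/wrist3.png",im)
for q in("pin_top","pin_hole","pin_head","rig"):
    r=spot_point("wrist",q); print(q,[(np.round(d['point'],1).tolist(),round(d['p'],2)) for d in r[:2]], planez(W,"wrist",r[0]['point'],{"pin_top":.085,"rig":0}.get(q,.075)) if r else 0)
E
```

```text
8.15 [0.43999433 0.06503437 0.16976329] 91.09306589522133 [-0.6   -0.153  0.341  0.002 -0.178 -0.594]
pin_top [([286.0, 245.0], 0.62), ([286.1, 238.5], 0.5)] [0.48416195 0.08668362]
pin_hole [([285.4, 237.3], 0.8)] [0.4817003  0.08679038]
pin_head [([358.4, 236.4], 0.9)] [0.48111365 0.15512166]
rig [([307.4, 208.2], 0.78)] [0.48238545 0.1178231 ]
```

View pics/wrist3.png

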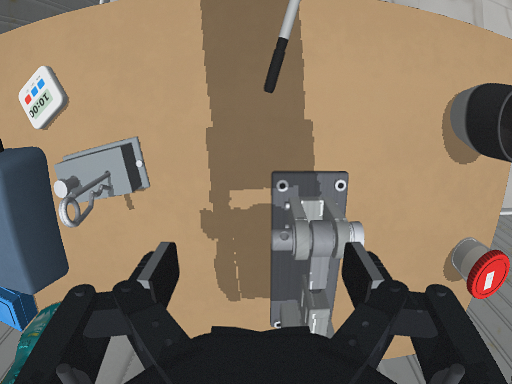

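The pin is home, with its end showing left of the fork at about (285,235) and a dark spot on it. I'll retake the picture at rest and zoom in.

```bash
python3 - <<'E'
from h import *
W=cam("wrist");s=sense();print(s['time_s'],s['ee_pos'],np.abs(s['dq']).max())
im=get_image("wrist")[:,:,::-1]; cv2.imwrite("pics/wrist4.png",im)
cv2.imwrite("pics/w4a.png",cv2.resize(im[200:270,260:370],None,fx=7,fy=7,interpolation=cv2.INTER_CUBIC))
for q in("pin_top","pin_hole","pin_head"):
    r=spot_point("wrist",q); print(q,[(np.round(d['point'],1).tolist(),round(d['p'],2)) for d in r[:2]], planez(W,"wrist",r[0]['point'],{"pin_top":.085,"rig":0}.get(q,.075)) if r else 0)
E
```

```text
8.4 [0.44067168 0.06677546 0.17009695] 0.01926357602481819
pin_top [([282.2, 244.6], 0.72)] [0.48467443 0.08521105]
pin_hole [([281.0, 233.5], 0.63), ([102.6, 168.1], 0.3)] [0.4788153  0.08453888]
pin_head [([358.1, 235.9], 0.79)] [0.48158511 0.15675496]
```

View pics/w4a.png

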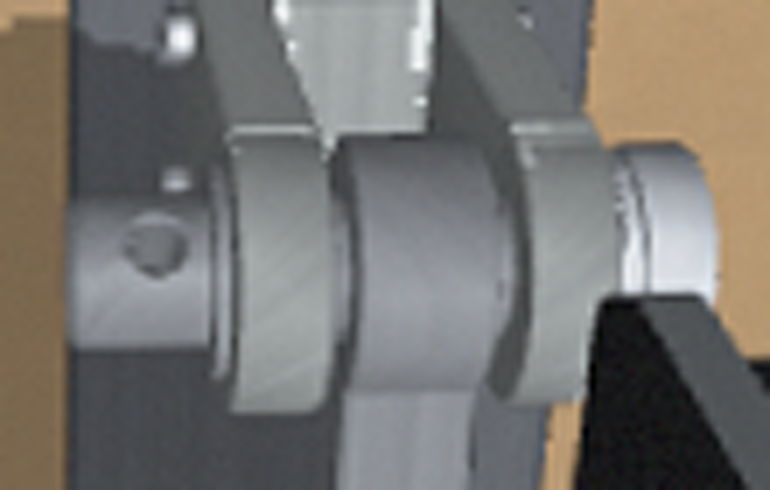

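```bash
cat >> h.py <<'E'
def ray(c,n,p):
    a=np.r_[planez(c,n,p,0.0),0.0];e=c[2];d=a-e;return e,d/np.linalg.norm(d)
E
python3 - <<'E'
from h import *
W=cam("wrist");
g=lambda x,y:(260+x/7,200+y/7)
yw=np.radians(91.15);ya=np.array([np.cos(yw),np.sin(yw),0]);xa=np.array([ya[1],-ya[0],0])
def fit():
    # unknown xa offset only, z=.075 fixed ; and check z free
    e1,d1=ray(W,"wrist",g(140,195));e2,d2=ray(W,"wrist",g(140,350))
    def dist(c,e,d): # distance of axis line to ray in (x',z) plane
        q=np.array([ (e-[c[0],0.085,c[1]])@xa,(e[2]-c[1])]); v=np.array([d@xa,d[2]]);v/=np.linalg.norm(v); return q[0]*v[1]-q[1]*v[0]
    r=least_squares(lambda c:[abs(dist(c,e1,d1))-.01,abs(dist(c,e2,d2))-.01],[.479,.075]);print("axis x,z",r.x,r.fun)
    r1=least_squares(lambda c:[abs(dist([c[0],.075],e1,d1))-.01,abs(dist([c[0],.075],e2,d2))-.01],[.479]);print("x",r1.x,r1.fun)
    return r.x,r1.x[0]
rz,x1=fit()
for c in(rz,(x1,.075)):
    e,d=ray(W,"wrist",g(157,246))
    o=np.array([c[0],.085,c[1]]);q=np.array([(e-o)@xa,e[2]-c[1]]);v=np.array([d@xa,d[2]]);
    A=v@v;B=2*q@v;C=q@q-1e-4;t=(-B-np.sqrt(max(B*B-4*A*C,0)))/2/A
    m=q+t*v;P=e+t*d;print("mouth",m,P,"roll",np.arctan2(m[0],m[1]))
e,d=ray(W,"wrist",g(68,270));print("end y", planez(W,"wrist",g(68,270),.08),"washer face y",planez(W,"wrist",g(212,270),.08), "far head side washer",planez(W,"wrist",g(715,230),.085))
E
```

```text
axis x,z [0.48540774 0.07451107] [-9.78158526e-14 -1.50809053e-12]
x [0.48515714] [-2.00910964e-05 -2.08757505e-05]
mouth [-0.00723482  0.00690343] [0.47814341 0.08639768 0.0814145 ] roll -0.8088330107308871
mouth [-0.00722999  0.00690849] [0.47789857 0.08635127 0.08190849] roll -0.8081335322496442
end y [0.48236541 0.07551585] washer face y [0.48216065 0.09364698] far head side washer [0.47439123 0.15754929]
```

The zoom shows the cross hole as a dark ellipse at full-image (282,235). It is displaced to the -x side, a roll of about -0.8 rad, so the upper mouth sits about 7 mm towards the robot. Next, above the clip.

```bash
python3 -c "
from h import *
print(to(.44,-.085,.21),yaw())"
```

```text
[ 0.0042 -0.1527 -0.0394] 91.14241569428222
```

arm_command:
  plan: "0 0 -.03 -.02 0; 0 0 -.04 -.02 0; 0 .004 -.04 0 0; 0 0 -.04 0 0; 0 0 0 0 0"

```text
time_s: 9.1
ee_pos: [0.4402, -0.0864, 0.2111]
tcp_rot: [-0.024, 3.14, -0.004]
ft_force: [-0.1, -0.0, -0.6]
opening: 0.0854
```

```bash
python3 - <<'E'
from h import *
get_image("wrist")
W=cam("wrist");s=sense();print(s['time_s'],s['ee_pos'],yaw(s),np.abs(s['dq']).max())
im=get_image("wrist")[:,:,::-1]; cv2.imwrite("pics/wrist5.png",im)
for q in("clip","clip_coil","clip_tip","block"):
    r=spot_point("wrist",q); print(q,[(np.round(d['point'],1).tolist(),round(d['p'],2)) for d in r[:2]])
E
```

```text
9.15 [ 0.43994138 -0.08442917  0.21070062] 90.88620261792262 0.048404687268023154
clip [([248.0, 174.0], 0.72)]
clip_coil [([248.2, 198.9], 0.73), ([210.2, 168.4], 0.24)]
clip_tip [([247.3, 160.3], 0.88)]
block []
```

View pics/wrist5.png

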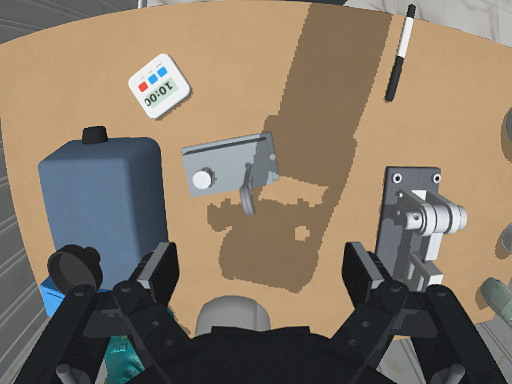

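```bash
python3 - <<'E'
import cv2
im=cv2.imread("pics/wrist5.png")
cv2.imwrite("pics/w5a.png",cv2.resize(im[125:225,175:285],None,fx=7,fy=6.0*1.1667,interpolation=cv2.INTER_CUBIC)[:600*2])
cv2.imwrite("pics/w5a.png",cv2.resize(im[128:220,175:285],None,fx=6.5,fy=6.5,interpolation=cv2.INTER_CUBIC))
E
```

```text
(no output)
```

View pics/w5a.png

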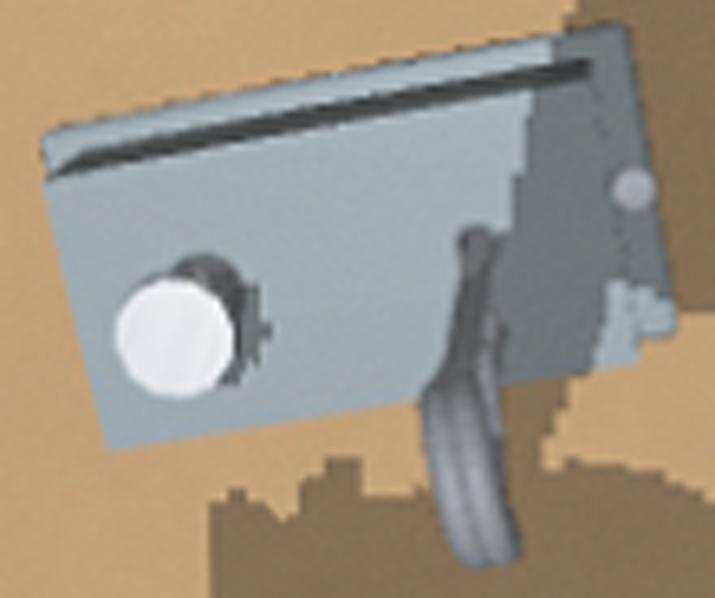

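```bash
python3 - <<'E'
import cv2
im=cv2.imread("pics/wrist4.png")
cv2.imwrite("pics/w4b.png",cv2.resize(im[130:235,40:155],None,fx=6.5,fy=5.7*6.5/5.7,interpolation=cv2.INTER_CUBIC)[:600+90])
E
```

```text
(no output)
```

View pics/w4b.png

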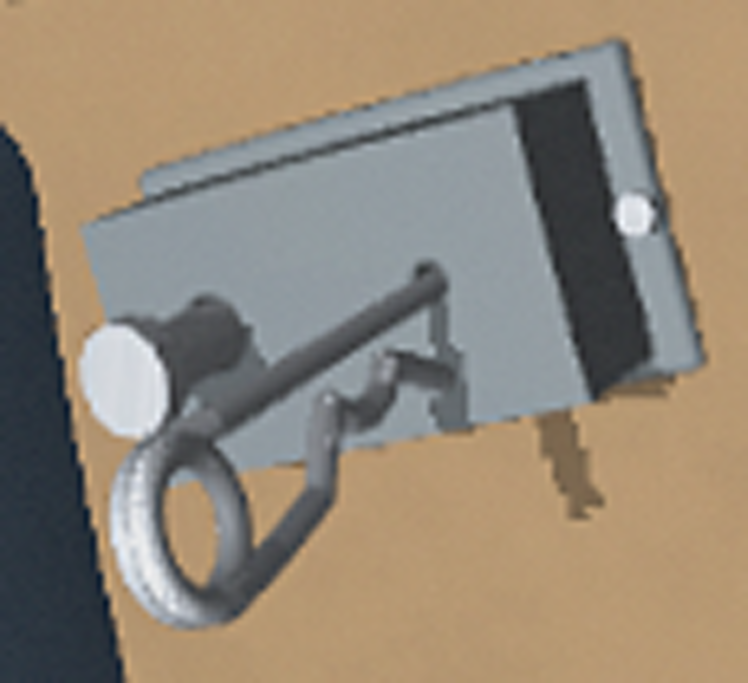

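```bash
python3 - <<'E'
from h import *
i=camera_info("wrist")
def wc(pos,yw):
    th=np.radians(yw); y=np.array([np.cos(th),np.sin(th),0]);z=np.array([0,0,-1.]);x=np.cross(y,z)
    T=np.eye(4);T[:3,:3]=np.c_[x,y,z];T[:3,3]=pos;T=T@i['T_tool_cam'];return i,T[:3,:3],T[:3,3]
A=wc([0.44067168,0.06677546,0.17009695],91.14);B=wc([0.43994138,-0.08442917,0.21070062],90.89)
a=lambda x,y:(40+x/6.5,130+y/6.5);b=lambda x,y:(175+x/6.5,128+y/6.5)
S=cam("scene");D=cam("side")
obs=[(A,"wrist",(0,0,-29),a(430,275)),(A,"wrist",(10.5,0,50),a(181,527)),(A,"wrist",(15,0,-24),a(460,375)),
(B,"wrist",(0,0,-29),b(477,238)),(B,"wrist",(22.7,0,54.3),b(491,560)),(B,"wrist",(-1.7,0,45.7),b(458,385)),]
def model(v,P): return v[:3]+R.from_rotvec([v[4],v[5],0]).as_matrix()@R.from_rotvec([0,0,v[3]]).as_matrix()@(np.array(P)/1000)
f=lambda v:np.concatenate([proj(c,n,model(v,P))[0]-p for c,n,P,p in obs]+[v[4:6]*5])
r=least_squares(f,[.434,-.097,.065,-.1,0,0]);v=r.x
print(v.round(4),"tiltdeg",np.degrees(v[4:]).round(1),"yaw",np.degrees(v[3]));print(r.fun.round(1))
for P in((0,0,0),(10.5,0,50),(0,0,-53),(0,0,-29)): print(P,model(v,P).round(4))
print("scene/side coil pred",proj(S,"scene",model(v,(10.5,0,50))),proj(D,"side",model(v,(10.5,0,50))))
f=lambda q:proj(B,"wrist",[q[0],q[1],.034])[0]
for nm,p in (("tl",(50,180)),("bl",(108,448)),("br",(592,372))): print(nm,planez(B,"wrist",b(*p),.034),planez(A,"wrist",a(*{'tl':(82,228),'bl':(182,480),'br':(592,402)}[nm]),.034))
print("tr",planez(A,"wrist",a(513,103),.034))
E
```

```text
[ 0.4365 -0.0982  0.0631  0.2609  0.0193  0.0383] tiltdeg [1.1 2.2] yaw 14.948717413077025
[ 0.4  0.2  1.   0.1 -1.6 -0.6  1.   0.6  0.5  1.1 -1.2 -1.3  0.1  0.2]
(0, 0, 0) [ 0.4365 -0.0982  0.0631]
(10.5, 0, 50) [ 0.4486 -0.0965  0.1127]
(0, 0, -53) [ 0.4345 -0.0972  0.0101]
(0, 0, -29) [ 0.4354 -0.0976  0.0341]
scene/side coil pred [[262.12258167 160.76258379]] [[288.47034671 171.44953678]]
tl [ 0.42505003 -0.17245864] [ 0.42635046 -0.17319935]
bl [ 0.47352948 -0.16450049] [ 0.47309923 -0.15859493]
br [ 0.45821132 -0.07884059] [ 0.45640743 -0.07014508]
tr [ 0.407234   -0.07942656]
```

arm_command:
  plan: ".3 0 0 0 -7; .5 0 0 0 -7; .55 0 0 0 0; .55 0 0 0 0"

```text
time_s: 9.8
ee_pos: [0.4395, -0.0822, 0.2102]
tcp_rot: [0.41, -3.115, -0.0]
ft_force: [-0.2, 0.6, 0.5]
opening: 0.0386
```

```bash
python3 - <<'E'
from h import *
s=sense();print(s['time_s'],s['ee_pos'],yaw(s),s['opening'],np.abs(s['dq']).max(),to(.4486,-.0965,.150))
W=cam("wrist",s);im=get_image("wrist")[:,:,::-1].copy()
for P in((.4486,-.0965,.1127),(.4354,-.0976,.034),(.4345,-.0972,.01)):
    p=proj(W,"wrist",P)[0];cv2.circle(im,(int(p[0]),int(p[1])),2,(0,0,255),1)
cv2.imwrite("pics/wrist6.png",im)
for z in(.08,.12): print([planez(W,"wrist",p,z).round(3) for p in((160,140),(165,225))])
E
```

```text
9.8 [ 0.43952842 -0.08215332  0.21019987] 105.00121028745642 0.03859599960753396 0.006422163471980332 [-0.0051 -0.0162  0.0602]
[array([ 0.425, -0.187]), array([ 0.511, -0.167])]
[array([ 0.416, -0.175]), array([ 0.489, -0.158])]
```

View pics/wrist6.png

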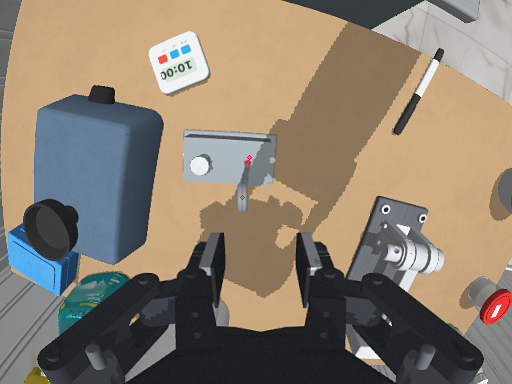

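The projected model marks land on the clip's leg foot (249,160) and coil (242,197). The clip plane now runs along the image columns, so the jaws are aligned with it. Descending.

arm_command:
  plan: ".55 -.005 -.016 .02 0; .55 0 0 .02 0; .55 0 0 .02 0; .55 0 0 0 0; .55 0 0 0 0"

```text
time_s: 10.35
ee_pos: [0.4483, -0.0969, 0.1502]
tcp_rot: [0.411, -3.114, -0.001]
ft_force: [0.6, -0.5, -0.2]
opening: 0.0385
```

```bash
python3 - <<'E'
from h import *
s=sense();print(s['time_s'],s['ee_pos'],yaw(s),s['opening'],np.abs(s['dq']).max(),to(.4486,-.0965,.094))
W=cam("wrist",s);im=get_image("wrist")[:,:,::-1].copy()
for P in((.4486,-.0965,.1127),(.4354,-.0976,.034)):
    p=proj(W,"wrist",P)[0];cv2.circle(im,(int(p[0]),int(p[1])),2,(0,0,255),1)
cv2.imwrite("pics/wrist7.png",cv2.resize(im[120:300,160:360],None,fx=4,fy=3.3*4/3.3,interpolation=cv2.INTER_CUBIC)[:600])
E
```

```text
10.35 [ 0.44827758 -0.09692755  0.15024538] 105.03345145260971 0.03854680092674753 0.02841801230048861 [-0.0005  0.0003  0.0562]
```

View pics/wrist7.png

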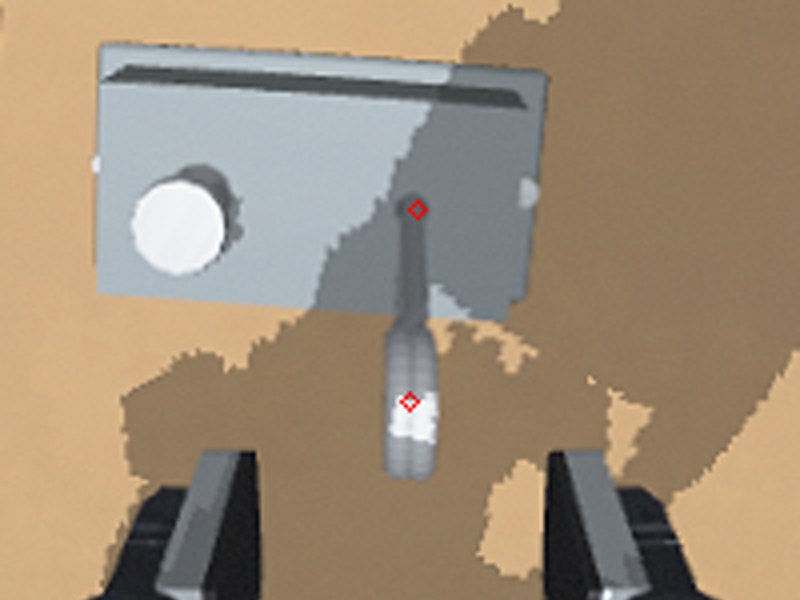

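arm_command:
  plan: ".55 0 0 .02 0; .55 0 0 .02 0; .55 0 0 .011 0; .55 0 0 .005 0; .55 0 0 0 0"

```text
time_s: 10.9
ee_pos: [0.4486, -0.0971, 0.0944]
tcp_rot: [0.412, -3.114, -0.0]
ft_force: [0.0, 0.6, 0.2]
opening: 0.0383
```

arm_command:
  plan: "1 0 0 0 0; 1 0 0 0 0; 1 0 0 0 0; 1 0 0 0 0; 1 0 0 0 0"

```text
time_s: 11.4
ee_pos: [0.4489, -0.0966, 0.0952]
tcp_rot: [-0.411, 3.114, 0.002]
ft_force: [-0.7, 4.8, 6.9]
opening: 0.0088
```

```bash
python3 - <<'E'
from h import *
s=sense();print(s['time_s'],s['ee_pos'],yaw(s),s['opening'],s['ft_force'])
im=get_image("wrist")[:,:,::-1].copy()
cv2.imwrite("pics/wrist8.png",cv2.resize(im[120:300,160:360],None,fx=4,fy=4,interpolation=cv2.INTER_CUBIC)[:600])
E
```

```text
11.4 [ 0.44892445 -0.09656246  0.09518032] 105.04377648236621 0.008762717699521468 [-0.69933359  4.77612765  6.91983592]
```

View pics/wrist8.png

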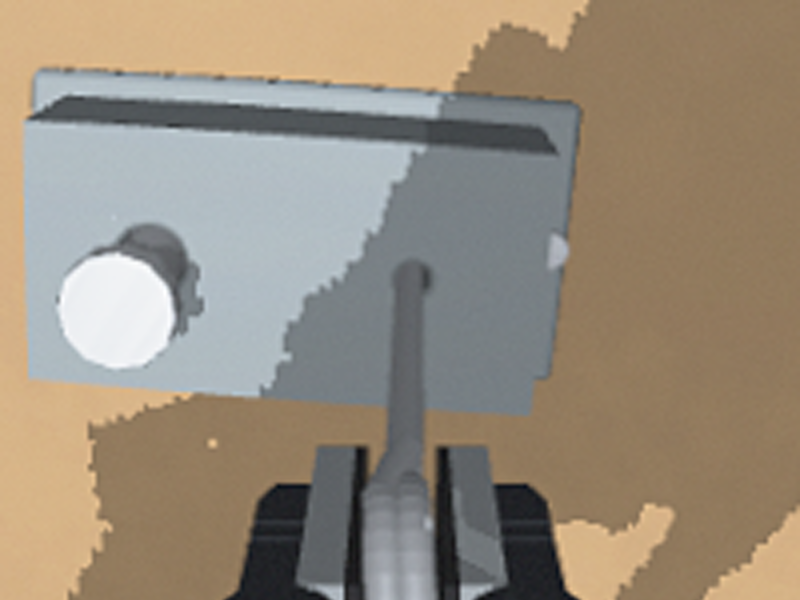

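Gripped: the coil sits between the pads at (400,540) in the crop and the opening is 8.8 mm. Lifting.

arm_command:
  plan: "1 0 0 -.01 0; 1 0 0 -.015 0; 1 0 0 -.02 0; 1 0 0 -.03 0; 1 0 0 -.04 0"

```text
time_s: 11.95
ee_pos: [0.447, -0.0974, 0.2091]
tcp_rot: [0.412, -3.111, 0.0]
ft_force: [0.6, 0.3, -0.4]
opening: 0.009
```

```bash
python3 - <<'E'
from h import *
s=sense();print(s['time_s'],s['ee_pos'],yaw(s),s['opening'],s['ft_force'])
get_image("wrist");s=sense()
im=get_image("wrist")[:,:,::-1].copy()
cv2.imwrite("pics/wrist9.png",im)
print(s['ee_pos'],to(.46,.0865,.225))
for q in("clip_tip","clip_coil","clip"):
    r=spot_point("wrist",q); print(q,[(np.round(d['point'],1).tolist(),round(d['p'],2)) for d in r[:2]])
E
```

```text
11.95 [ 0.446969   -0.0974386   0.20908662] 105.09071654294043 0.00899436125102301 [ 0.60623022  0.28391928 -0.36100278]
[ 0.45183985 -0.09873186  0.21781718] [-0.0555  0.177  -0.0096]
clip_tip [([259.8, 178.3], 0.83), ([260.7, 206.7], 0.33)]
clip_coil [([260.2, 260.7], 0.7)]
clip [([261.9, 203.5], 0.83)]
```

View pics/wrist9.png

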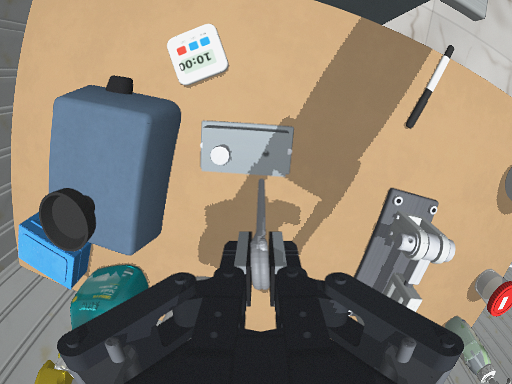

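```bash
python3 - <<'E'
from h import *
i=camera_info("wrist");T=i['T_tool_cam'];W=(i,T[:3,:3],T[:3,3])
for P in((.0105,0,.084),(.0105,0,-.019),(0,0,-.019),(-.0045,0,.055)): print(P,proj(W,"wrist",P))
im=cv2.imread("pics/wrist9.png");cv2.imwrite("pics/w9a.png",cv2.resize(im[165:300,220:300],None,fx=5,fy=4.4*5/4.4)[:600*2])
E
```

```text
(0.0105, 0, 0.084) [[261.79541162 184.55088498]]
(0.0105, 0, -0.019) [[263.04466781 247.28732231]]
(0, 0, -0.019) [[262.95507581 266.02051183]]
(-0.0045, 0, 0.055) [[261.99405042 216.09617325]]
```

View pics/w9a.png

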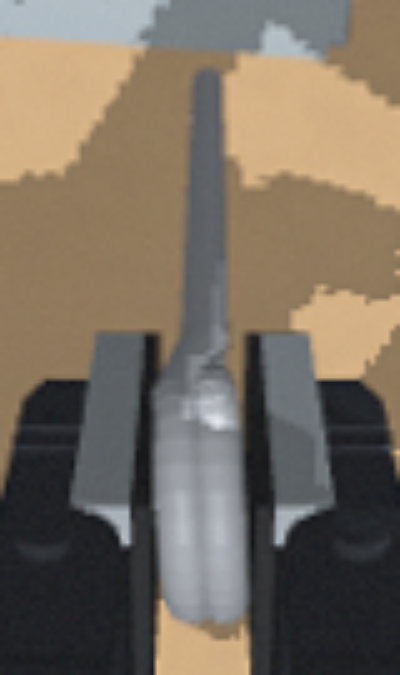

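arm_command:
  plan: "1 0 0 0 7; 1 0 0 0 7; 1 -.007 .030 0 0; 1 -.009 .040 0 0; 1 -.009 .040 0 0"

```text
time_s: 12.7
ee_pos: [0.4702, 0.0139, 0.2072]
tcp_rot: [0.027, -3.138, 0.001]
ft_force: [1.0, -0.1, -0.2]
opening: 0.0088
```

arm_command:
  plan: "1 -.009 .040 0 0; 1 -.009 .034 0 0; 1 0 0 0 0; 1 0 0 0 0"

```text
time_s: 13.1
ee_pos: [0.4868, 0.0878, 0.2073]
tcp_rot: [0.033, -3.138, 0.002]
ft_force: [0.2, 0.4, -0.9]
opening: 0.0089
```

```bash
python3 - <<'E'
from h import *
s=sense();print(s['time_s'],s['ee_pos'],yaw(s),s['opening'],s['ft_force'],np.abs(s['dq']).max())
im=get_image("wrist")[:,:,::-1].copy();cv2.imwrite("pics/wrist10.png",im)
cv2.imwrite("pics/w10a.png",cv2.resize(im[150:290,200:350],None,fx=5,fy=4.2*5/4.2)[:600])
im=get_image("side")[:,:,::-1].copy();cv2.imwrite("pics/side10.png",cv2.resize(im[120:270,150:350],None,fx=4,fy=4))
E
```

```text
13.1 [0.48677189 0.08783302 0.20731279] 91.20611382872855 0.008929056733030537 [ 0.19352614  0.36922651 -0.86777806] 0.033654320113442895
```

View pics/w10a.png

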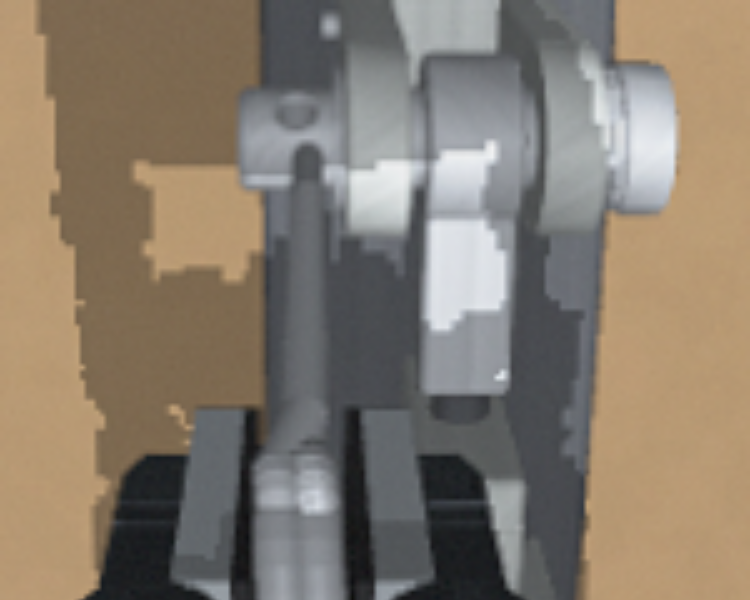

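View pics/side10.png

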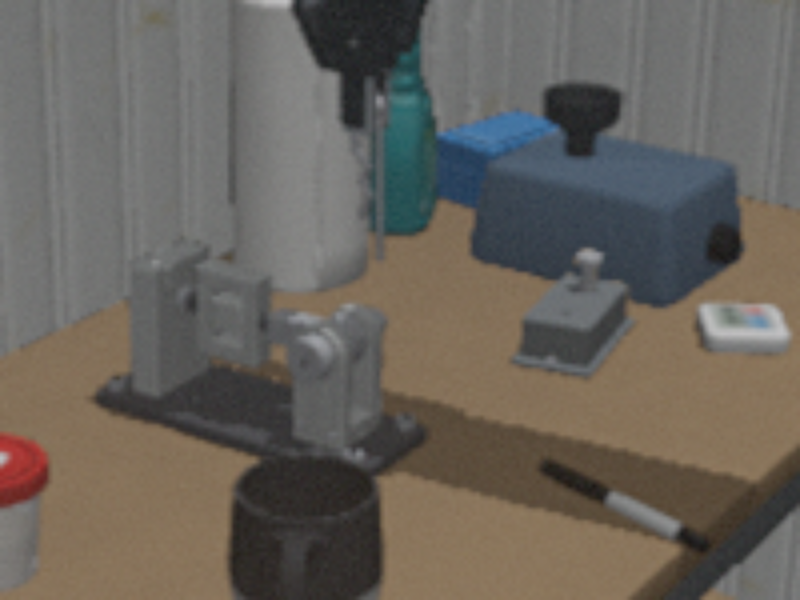

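```bash
cat >> h.py <<'E'
def pinfit(W,e1p,e2p,hp,y0=.086,za=.075):
    yw=np.radians(91.15);ya=np.array([np.cos(yw),np.sin(yw),0]);xa=np.array([ya[1],-ya[0],0])
    def dist(x,e,d):
        q=np.array([(e-[x,y0,za])@xa,e[2]-za]);v=np.array([d@xa,d[2]]);v/=np.linalg.norm(v);return q[0]*v[1]-q[1]*v[0]
    E=[ray(W,"wrist",p) for p in(e1p,e2p)]
    r=least_squares(lambda c:[abs(dist(c[0],*E[0]))-.01,abs(dist(c[0],*E[1]))-.01],[.483]);print("axis x",r.x,r.fun)
    e,d=ray(W,"wrist",hp);o=np.array([r.x[0],y0,za]);q=np.array([(e-o)@xa,e[2]-za]);v=np.array([d@xa,d[2]])
    A=v@v;B=2*q@v;C=q@q-1e-4;t=(-B-np.sqrt(max(B*B-4*A*C,0)))/2/A
    m=q+t*v;print("mouth rel",m,"world",e+t*d,"roll",np.arctan2(m[0],m[1]))
E
python3 - <<'E'
from h import *
s=sense();print(s['ee_pos']);W=cam("wrist",s);c=lambda x,y:(200+x/5,150+y/5)
pinfit(W,c(255,91),c(255,187),c(296,112))
i=camera_info("wrist");T=i['T_tool_cam'];W0=(i,T[:3,:3],T[:3,3])
for z in(.0836,):
    f=lambda q:proj(W0,"wrist",[q[0],q[1],z])[0]-c(306,152)
    print("tip tool",least_squares(f,[.01,0]).x)
E
```

```text
[0.48704423 0.08672631 0.20793584]
axis x [0.48441289] [-0.00076855 -0.00078216]
mouth rel [-0.00711319  0.0070287 ] world [0.47733515 0.08416297 0.0820287 ] roll -0.791372537385019
tip tool [ 0.01369695 -0.0005675 ]
```

arm_command:
  plan: "1 -.004 -.0015 .01 0; 1 0 0 .012 0; 1 0 0 .01 0; 1 0 0 0 0; 1 0 0 0 0"

```text
time_s: 13.7
ee_pos: [0.4915, 0.0859, 0.1765]
tcp_rot: [0.029, -3.14, 0.0]
ft_force: [0.8, -0.9, -1.1]
opening: 0.0086
```

```bash
python3 - <<'E'
from h import *
s=sense();print(s['time_s'],s['ee_pos'],yaw(s),s['opening'],s['ft_force'],np.abs(s['dq']).max())
im=get_image("wrist")[:,:,::-1].copy();cv2.imwrite("pics/wrist11.png",im)
cv2.imwrite("pics/w11a.png",cv2.resize(im[140:220,220:330],None,fx=7,fy=7,interpolation=cv2.INTER_CUBIC))
save("side","side11",(180,150,300,250),6)
E
```

```text
13.7 [0.49152183 0.08586339 0.17648592] 91.04531251100818 0.008594046120971695 [ 0.77455276 -0.93876357 -1.11376826] 0.02043041748077013
```

View pics/w11a.png

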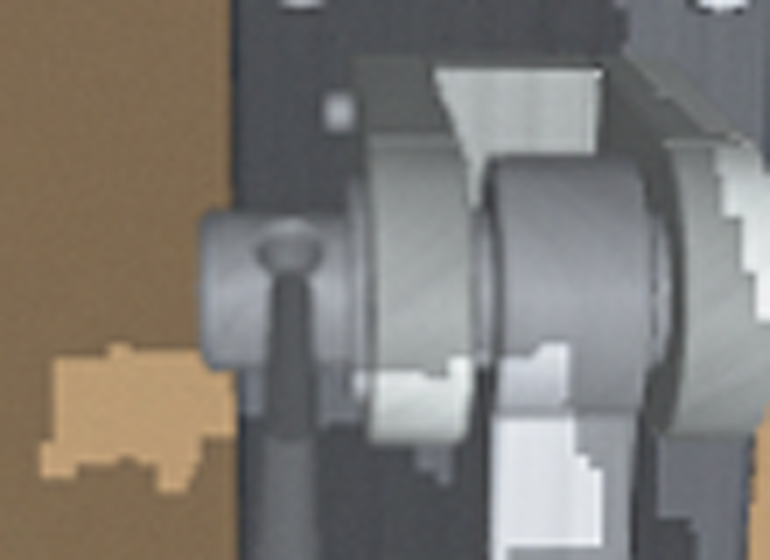

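View pics/side11.png

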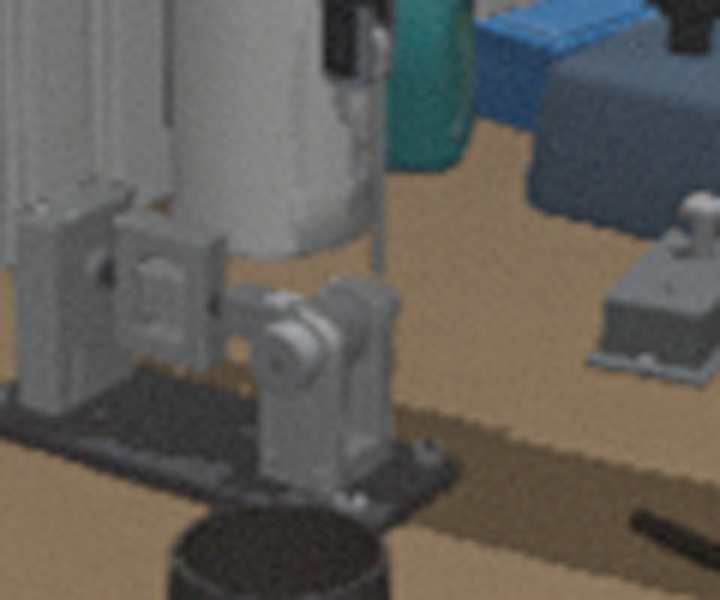

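```bash
python3 - <<'E'
from h import *
s=sense();W=cam("wrist",s);print(s['ee_pos']);c=lambda x,y:(220+x/7,140+y/7)
pinfit(W,c(240,212),c(240,369),c(290,245))
M=R.from_rotvec(s['tcp_rot']).as_matrix()
print("tip",s['ee_pos']+M@[.0137,-.0006,.0836])
E
```

```text
[0.49232667 0.08614507 0.17755698]
axis x [0.48503353] [-0.00037781 -0.00038612]
mouth rel [-0.00750802  0.00660528] world [0.47753311 0.08554609 0.08160528] roll -0.8492749306093215
tip [0.47868156 0.085296   0.09395016]
```

The wrist view shows the leg tip at crop (288,270), in the hole's column (290) and just above it. Descending in small steps and watching the force.

arm_command:
  plan: "1 .001 0 .004 0; 1 0 0 .004 0; 1 0 0 .001 0; 1 0 0 0 0"

```text
time_s: 14.2
ee_pos: [0.4907, 0.0862, 0.1679]
tcp_rot: [0.03, -3.141, 0.0]
ft_force: [-0.0, -0.2, -0.0]
opening: 0.0094
```

arm_command:
  plan: "1 0 0 .001 0; 1 0 0 .001 0; 1 0 0 0 0"

```text
time_s: 14.5
ee_pos: [0.4908, 0.0862, 0.1661]
tcp_rot: [0.029, -3.141, 0.0]
ft_force: [-0.6, 0.5, -0.2]
opening: 0.0091
```

```bash
python3 - <<'E'
from h import *
s=sense();print(s['time_s'],s['ee_pos'],yaw(s),s['opening'],s['ft_force'],np.abs(s['dq']).max())
W=cam("wrist",s);M=R.from_rotvec(s['tcp_rot']).as_matrix()
print("tip",s['ee_pos']+M@[.0137,-.0006,.0836])
im=get_image("wrist")[:,:,::-1].copy();cv2.imwrite("pics/w12a.png",cv2.resize(im[140:220,220:330],None,fx=7,fy=7,interpolation=cv2.INTER_CUBIC))
E
```

```text
14.5 [0.49079526 0.08619658 0.16607018] 91.07447819152951 0.009124518699002332 [-0.57834992  0.45616474 -0.15788429] 0.0010694075510653044
tip [0.47705342 0.08533838 0.08247929]
```

View pics/w12a.png

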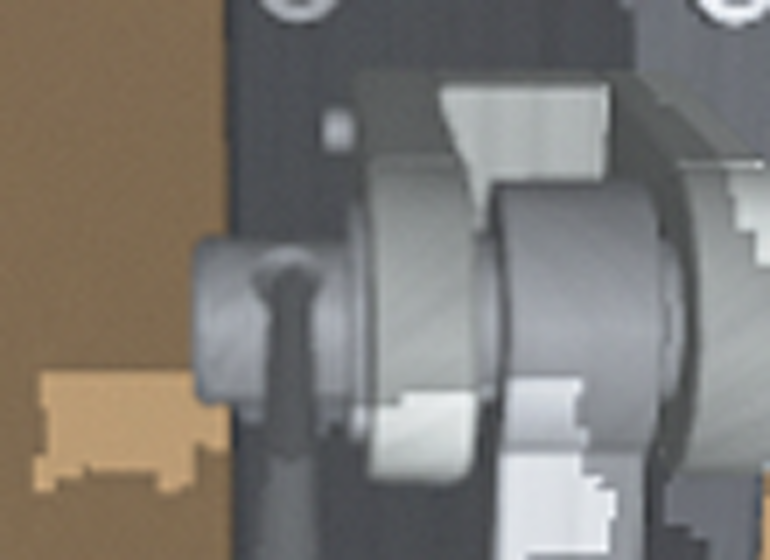

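arm_command:
  plan: "1 0 0 .001 0; 1 0 0 .001 0; 1 0 0 0 0"

```text
time_s: 14.85
ee_pos: [0.4909, 0.0862, 0.1641]
tcp_rot: [0.029, -3.141, 0.0]
ft_force: [-1.4, 0.1, 0.0]
opening: 0.0091
```

arm_command:
  plan: "1 0 0 .001 0; 1 0 0 .0005 0; 1 0 0 0 0"

```text
time_s: 15.15
ee_pos: [0.491, 0.0862, 0.1627]
tcp_rot: [0.029, -3.141, 0.0]
ft_force: [-1.4, -0.6, -0.5]
opening: 0.0091
```

arm_command:
  plan: "1 -.0008 0 -.0005 0; 1 -.0008 0 -.0005 0; 1 -.001 0 -.0004 0; 1 -.001 0 -.0004 0"

```text
time_s: 15.55
ee_pos: [0.494, 0.0862, 0.164]
tcp_rot: [0.029, -3.14, 0.0]
ft_force: [-2.7, -0.7, -2.4]
opening: 0.009
```

```bash
python3 - <<'E'
from h import *
s=sense();print(s['time_s'],s['ee_pos'],s['ft_force'])
im=get_image("wrist")[:,:,::-1].copy();cv2.imwrite("pics/w13a.png",cv2.resize(im[140:220,220:330],None,fx=7,fy=7,interpolation=cv2.INTER_CUBIC))
E
```

```text
15.55 [0.49403498 0.08621645 0.16404941] [-2.67567438 -0.72010313 -2.36946425]
```

View pics/w13a.png

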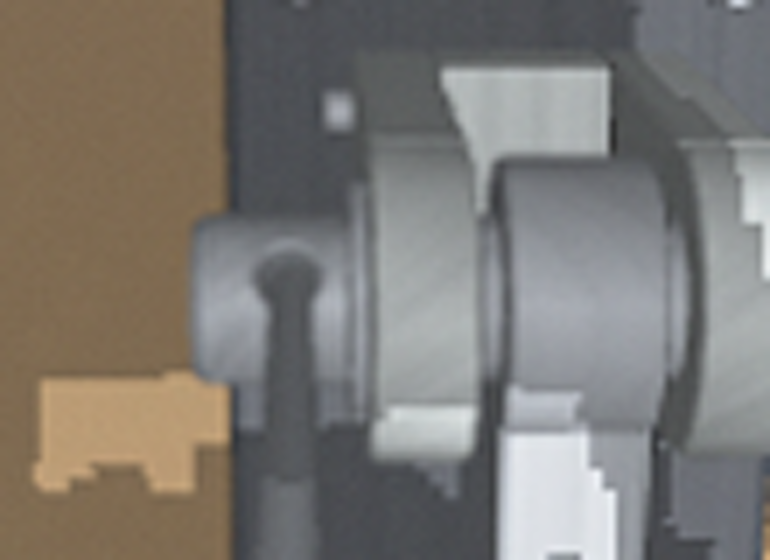

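The hole has rolled with the tip; it sits 40 px below the shank's top edge now, against 33 before. The drag force is about 3 N. Continuing.

arm_command:
  plan: "1 -.001 0 -.0002 0; 1 -.001 0 -.0001 0; 1 -.001 0 0 0; 1 -.0008 0 0 0"

```text
time_s: 16.0
ee_pos: [0.4981, 0.0863, 0.1645]
tcp_rot: [0.029, -3.14, 0.0]
ft_force: [-4.5, 0.1, -3.1]
opening: 0.0089
```

```bash
python3 - <<'E'
from h import *
s=sense();print(s['time_s'],s['ee_pos'],s['ft_force'])
im=get_image("wrist")[:,:,::-1].copy();cv2.imwrite("pics/w14a.png",cv2.resize(im[140:220,220:330],None,fx=7,fy=7,interpolation=cv2.INTER_CUBIC))
E
```

```text
16.0 [0.49807589 0.08628643 0.16452495] [-4.53020278  0.14972122 -3.14355297]
```

View pics/w14a.png

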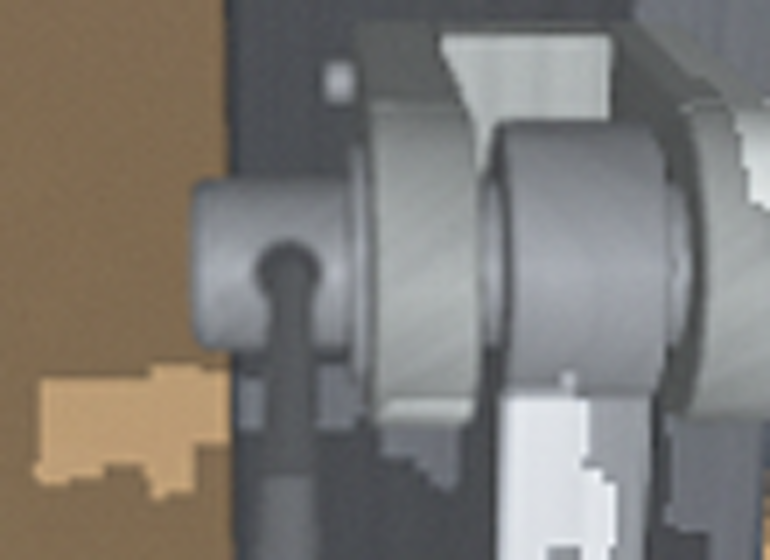

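arm_command:
  plan: "1 -.001 0 .0003 0; 1 -.001 0 .0005 0; 1 0 0 0.0005 0; 1 0 0 0 0"

```text
time_s: 16.45
ee_pos: [0.5004, 0.0863, 0.1636]
tcp_rot: [0.029, -3.141, 0.0]
ft_force: [-4.6, -0.4, -0.4]
opening: 0.0092
```

```bash
python3 - <<'E'
from h import *
s=sense();print(s['time_s'],s['ee_pos'],s['ft_force'])
im=get_image("wrist")[:,:,::-1].copy();cv2.imwrite("pics/w15a.png",cv2.resize(im[140:220,220:330],None,fx=7,fy=7,interpolation=cv2.INTER_CUBIC))
E
```

```text
16.45 [0.50039443 0.08629647 0.16361494] [-4.5775519  -0.35795069 -0.37708646]
```

View pics/w15a.png

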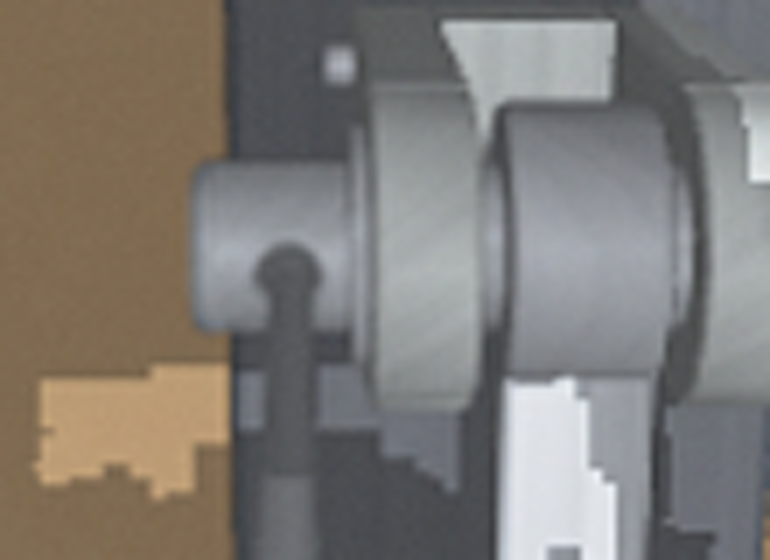

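The mouth centre is now 26 px past the shank's middle, which allowing for the view angle makes the hole about upright. Now going down through it.

arm_command:
  plan: "1 0 0 .001 0; 1 0 0 .001 0; 1 0 0 .001 0; 1 0 0 .001 0"

```text
time_s: 16.9
ee_pos: [0.5015, 0.0864, 0.1605]
tcp_rot: [-0.029, 3.139, 0.0]
ft_force: [-3.8, -1.1, 5.0]
opening: 0.0091
```

arm_command:
  plan: "1 0 0 .001 0; 1 0 0 .001 0; 1 0 0 .001 0; 1 0 0 .001 0"

```text
time_s: 17.3
ee_pos: [0.5025, 0.0865, 0.1581]
tcp_rot: [-0.03, 3.137, 0.0]
ft_force: [-3.8, -1.1, 13.6]
opening: 0.009
```

```bash
python3 - <<'E'
from h import *
s=sense();print(s['time_s'],s['ee_pos'],s['tcp_rot'],s['ft_force'],s['wrist_torque'])
im=get_image("wrist")[:,:,::-1].copy();cv2.imwrite("pics/w16a.png",cv2.resize(im[140:300,200:330],None,fx=5,fy=5,interpolation=cv2.INTER_CUBIC))
M=R.from_rotvec(s['tcp_rot']).as_matrix();print(s['ee_pos']+M@[.0137,-.0006,.0836]);print(M[:,2])
E
```

```text
17.3 [0.50248984 0.08648515 0.15807408] [-2.95372368e-02  3.13695488e+00  4.12533663e-04] [-3.84021387 -1.11119894 13.59905928] [-0.2835759   1.38334504  0.04879931]
[0.48917958 0.08565283 0.07441313]
[ 4.49600278e-03  3.05347917e-04 -9.99989846e-01]
```

View pics/w16a.png

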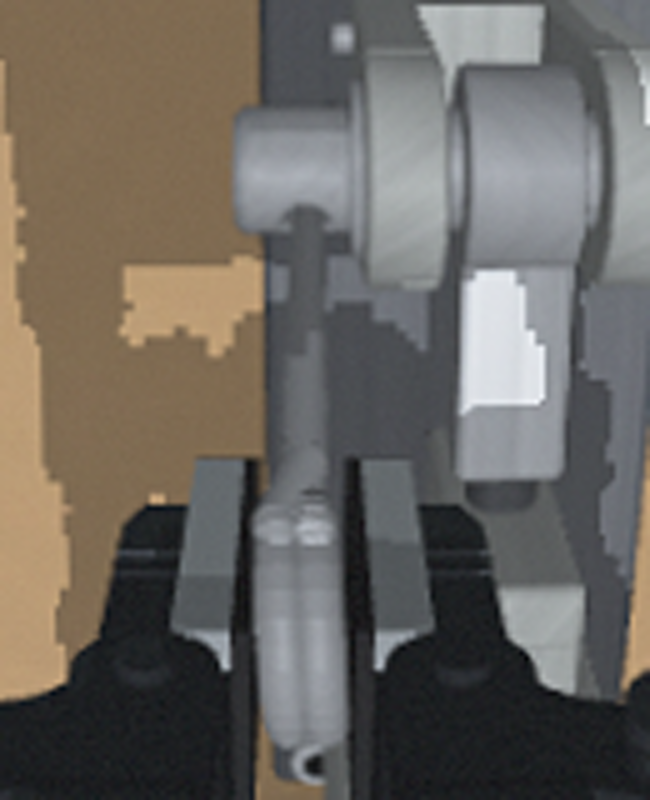

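The mouth has gone past upright to about +0.57 rad on the +x side (crop (305,215)). The tip was about 2 mm too far in +x, so the push rolled the pin. I'll unload and bring it back.

arm_command:
  plan: "1 0 0 -.002 0; 1 0 0 -.002 0; 1 .001 0 -.001 0; 1 .001 0 -.001 0; 1 0 0 0 0"

```text
time_s: 17.85
ee_pos: [0.4995, 0.0864, 0.1617]
tcp_rot: [-0.029, 3.139, 0.0]
ft_force: [1.5, -0.0, -1.4]
opening: 0.0089
```

```bash
cat > look.py <<'E'
import sys
from h import *
s=sense();print(s['time_s'],s['ee_pos'].round(4),s['ft_force'].round(1),s['opening'])
im=get_image("wrist")[:,:,::-1].copy();cv2.imwrite(f"pics/{sys.argv[1]}.png",cv2.resize(im[140:220,220:330],None,fx=7,fy=7,interpolation=cv2.INTER_CUBIC))
E
python3 look.py w17
```

```text
17.85 [0.4995 0.0864 0.1617] [ 1.5 -0.  -1.4] 0.008916387144108806
```

View pics/w17.png

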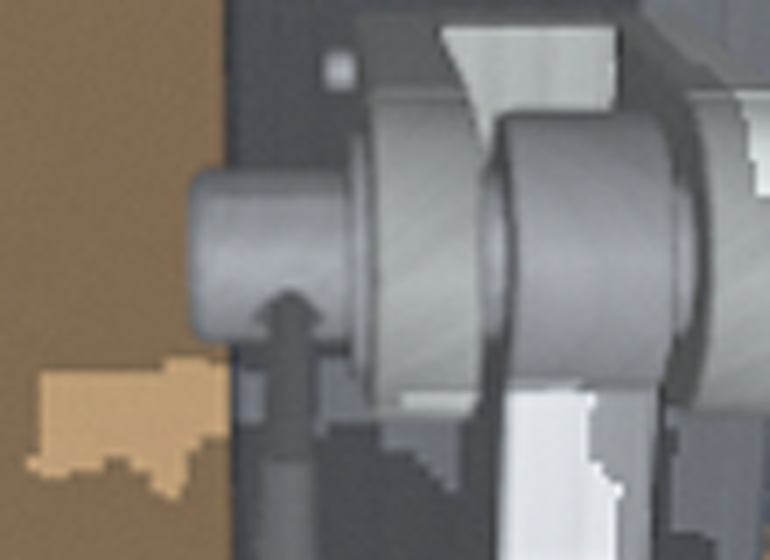

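arm_command:
  plan: "1 .001 0 0 0; 1 .001 0 0 0; 1 .001 0 0 0; 1 0 0 0 0"

```text
time_s: 18.3
ee_pos: [0.4957, 0.0863, 0.1617]
tcp_rot: [-0.029, 3.141, 0.0]
ft_force: [2.8, -0.7, -2.5]
opening: 0.009
```

```bash
python3 look.py w18
```

```text
18.3 [0.4957 0.0863 0.1617] [ 2.8 -0.7 -2.5] 0.009022180288903217
```

View pics/w18.png

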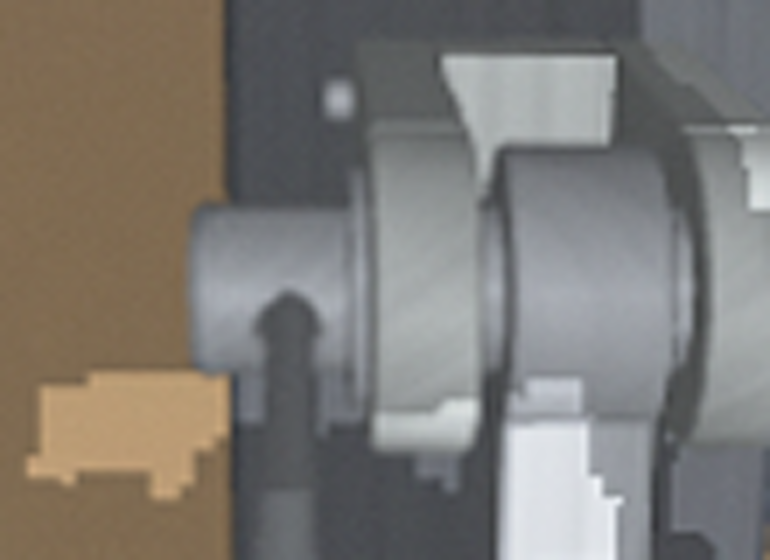

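arm_command:
  plan: "1 -.001 0 0 0; 1 -.0005 0 0 0; 1 0 0 0.0005 0; 1 0 0 .0005 0; 1 0 0 0 0"

```text
time_s: 18.85
ee_pos: [0.4967, 0.0863, 0.1605]
tcp_rot: [0.029, -3.141, -0.0]
ft_force: [0.7, 0.5, -0.5]
opening: 0.009
```

arm_command:
  plan: "1 0 0 .001 0; 1 0 0 .001 0; 1 0 0 0 0"

```text
time_s: 19.15
ee_pos: [0.4967, 0.0863, 0.1583]
tcp_rot: [0.029, -3.141, -0.0]
ft_force: [0.8, -0.6, -0.7]
opening: 0.0088
```

```bash
python3 look.py w19
```

```text
19.15 [0.4967 0.0863 0.1583] [ 0.8 -0.6 -0.7] 0.008820235472528894
```

View pics/w19.png

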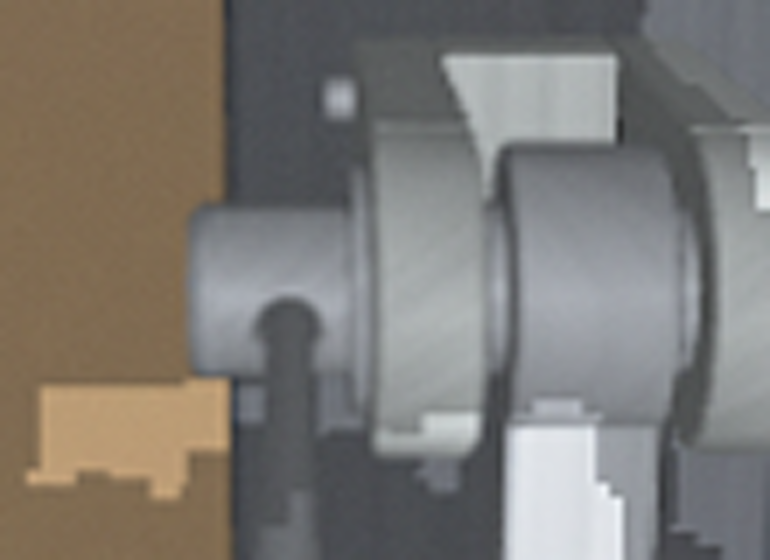

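There is no force and the tip is below where it jammed before. Continuing down.

arm_command:
  plan: "1 0 0 .001 0; 1 0 0 .001 0; 1 0 0 .001 0; 1 0 0 0 0"

```text
time_s: 19.6
ee_pos: [0.4968, 0.0862, 0.1553]
tcp_rot: [0.029, -3.141, 0.0]
ft_force: [0.4, -0.5, 0.6]
opening: 0.009
```

arm_command:
  plan: "1 0 0 .001 0; 1 0 0 .001 0; 1 0 0 .001 0; 1 0 0 0 0"

```text
time_s: 20.0
ee_pos: [0.4969, 0.0863, 0.1526]
tcp_rot: [0.029, -3.141, -0.0]
ft_force: [-0.2, 0.4, 2.3]
opening: 0.0086
```

arm_command:
  plan: "1 0 0 .001 0; 1 0 0 .001 0; 1 0 0 .001 0; 1 0 0 0 0"

```text
time_s: 20.4
ee_pos: [0.4966, 0.0863, 0.1491]
tcp_rot: [0.029, -3.141, 0.0]
ft_force: [-0.2, -0.1, -0.9]
opening: 0.0088
```

arm_command:
  plan: "1 0 0 .001 0; 1 0 0 .001 0; 1 0 0 .001 0; 1 0 0 0 0"

```text
time_s: 20.8
ee_pos: [0.4967, 0.0863, 0.1462]
tcp_rot: [0.029, -3.141, 0.0]
ft_force: [-0.2, -0.6, -0.3]
opening: 0.0086
```

```bash
python3 look.py w20
```

```text
20.8 [0.4967 0.0863 0.1462] [-0.2 -0.6 -0.3] 0.008640061055439827
```

View pics/w20.png

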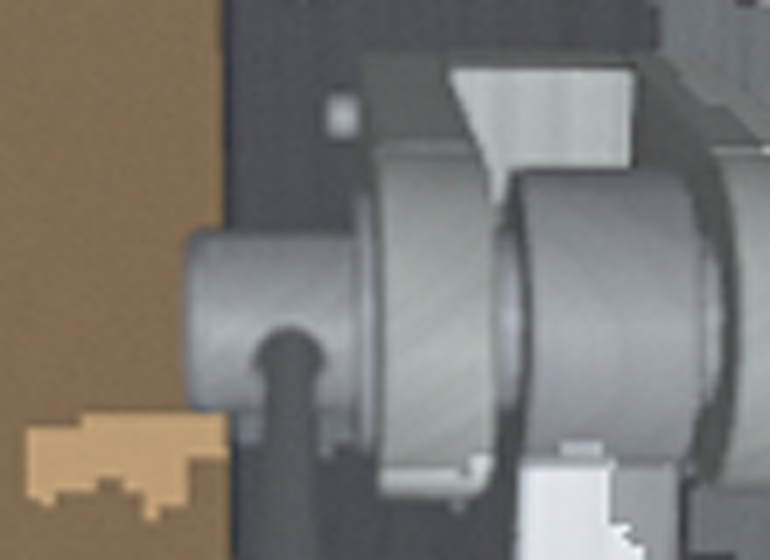

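The leg is running freely through the upright hole. Going on down, towards the sprung leg's ride-over.

arm_command:
  plan: "1 0 0 .0015 0; 1 0 0 .0015 0; 1 0 0 .0015 0; 1 0 0 .0015 0; 1 0 0 0 0"

```text
time_s: 21.35
ee_pos: [0.4966, 0.0862, 0.1401]
tcp_rot: [0.029, -3.141, 0.0]
ft_force: [-1.0, 0.6, -1.1]
opening: 0.0087
```

arm_command:
  plan: "1 0 0 .0015 0; 1 0 0 .0015 0; 1 0 0 .0015 0; 1 0 0 .0015 0; 1 0 0 0 0"

```text
time_s: 21.85
ee_pos: [0.4966, 0.0863, 0.1341]
tcp_rot: [0.029, -3.141, 0.0]
ft_force: [-1.7, 0.4, -1.9]
opening: 0.0088
```

arm_command:
  plan: "1 0 0 .0015 0; 1 0 0 .0015 0; 1 0 0 0 0"

```text
time_s: 22.15
ee_pos: [0.4966, 0.0862, 0.1311]
tcp_rot: [0.029, -3.141, 0.0]
ft_force: [-2.2, 0.1, -1.3]
opening: 0.0087
```

```bash
python3 - <<'E'
from h import *
s=sense();print(s['time_s'],s['ee_pos'].round(4),s['ft_force'].round(1),s['opening'])
im=get_image("wrist")[:,:,::-1].copy();cv2.imwrite("pics/w21.png",cv2.resize(im[140:300,200:330],None,fx=5,fy=5,interpolation=cv2.INTER_CUBIC))
E
```

```text
22.15 [0.4966 0.0862 0.1311] [-2.2  0.1 -1.3] 0.00871976448679836
```

View pics/w21.png

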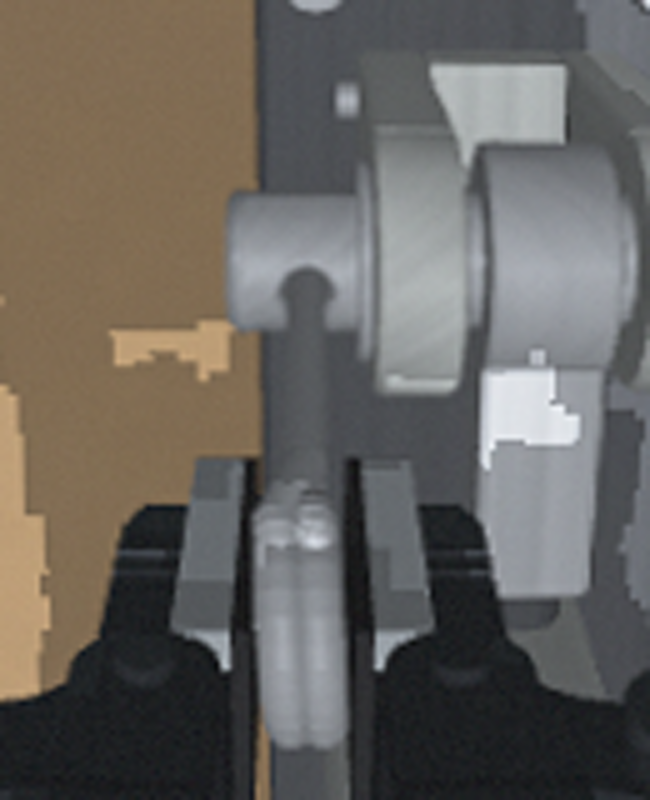

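arm_command:
  plan: "1 .0005 0 .0015 0; 1 .0005 0 .0015 0; 1 0 0 .0015 0; 1 0 0 .0015 0"

```text
time_s: 22.6
ee_pos: [0.4972, 0.0864, 0.1271]
tcp_rot: [-0.029, 3.139, 0.0]
ft_force: [-3.2, 0.0, 9.1]
opening: 0.0091
```

arm_command:
  plan: "1 0 0 .001 0; 1 0 0 .001 0; 1 0 0 .001 0; 1 0 0 0 0"

```text
time_s: 23.0
ee_pos: [0.4972, 0.0864, 0.1243]
tcp_rot: [-0.029, 3.139, 0.0]
ft_force: [-3.0, -0.5, 7.5]
opening: 0.0088
```

arm_command:
  plan: "1 0 0 .001 0; 1 0 0 .001 0; 1 0 0 .001 0; 1 0 0 .001 0; 1 0 0 0 0"

```text
time_s: 23.5
ee_pos: [0.4974, 0.0865, 0.1207]
tcp_rot: [-0.029, 3.138, 0.001]
ft_force: [-3.3, 0.7, 10.0]
opening: 0.0088
```

arm_command:
  plan: "1 0 0 .001 0; 1 0 0 .001 0; 1 0 0 .001 0; 1 0 0 0 0"

```text
time_s: 23.9
ee_pos: [0.4963, 0.0864, 0.1153]
tcp_rot: [-0.029, 3.14, 0.0]
ft_force: [0.1, 0.3, -1.2]
opening: 0.0089
```

arm_command:
  plan: "1 0 0 .001 0; 1 0 0 .001 0; 1 0 0 .001 0; 1 0 0 0 0"

```text
time_s: 24.3
ee_pos: [0.4967, 0.0864, 0.1133]
tcp_rot: [-0.029, 3.14, 0.0]
ft_force: [-1.9, 0.9, 3.7]
opening: 0.0092
```

The force fell from 10 N to about 0 N between z .1207 and .1153, then rose again, which suggests the snap. It came about 6 mm higher than I calculated, so I'll check with pictures.

```bash
python3 - <<'E'
from h import *
s=sense();print(s['time_s'],s['ee_pos'].round(4),s['ft_force'].round(1),s['opening'])
im=get_image("wrist")[:,:,::-1].copy();cv2.imwrite("pics/w22.png",cv2.resize(im[170:300,200:330],None,fx=5,fy=5,interpolation=cv2.INTER_CUBIC))
save("side","side22",(200,140,290,240),6);save("scene","scene22",(190,140,270,230),6)
for q in("clip","clip_coil","clip_tip","pin_hole"):
  for n in("wrist","side","scene"):
    r=spot_point(n,q);print(q,n,[(np.round(d['point'],1).tolist(),round(d['p'],2)) for d in r[:1]])
W=cam("wrist",s)
for n in("wrist","side","scene"):
    print(n,proj(W if n=="wrist" else cam(n),n,[[.485,.0855,.075],[.485,.0855,.022],[.495,.0865,.125]]).round(1).tolist())
E
```

```text
24.3 [0.4967 0.0864 0.1133] [-1.9  0.9  3.7] 0.009227610525422774
clip wrist [([264.0, 203.8], 0.93)]
clip side [([243.7, 197.5], 0.46)]
clip scene [([235.7, 191.8], 0.53)]
clip_coil wrist [([260.2, 263.9], 0.77)]
clip_coil side [([237.7, 178.8], 0.57)]
clip_coil scene [([234.0, 175.8], 0.62)]
clip_tip wrist [([257.7, 178.3], 0.7)]
clip_tip side []
clip_tip scene []
pin_hole wrist [([264.4, 200.9], 0.68)]
pin_hole side [([244.6, 202.1], 0.6)]
pin_hole scene [([235.5, 194.6], 0.55)]
wrist [[261.3, 202.4], [261.0, 180.0], [263.4, 254.9]]
side [[240.9, 201.1], [240.5, 219.5], [237.8, 182.4]]
scene [[238.6, 193.2], [238.9, 209.0], [234.9, 177.6]]
```

View pics/w22.png

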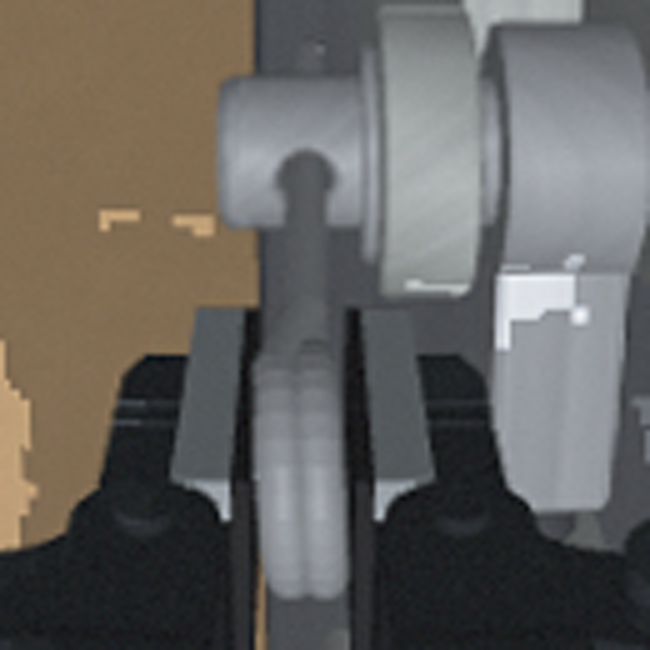

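View pics/side22.png

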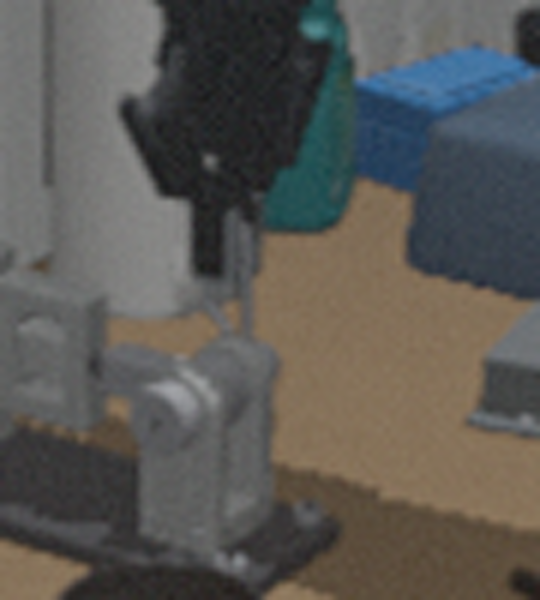

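View pics/scene22.png

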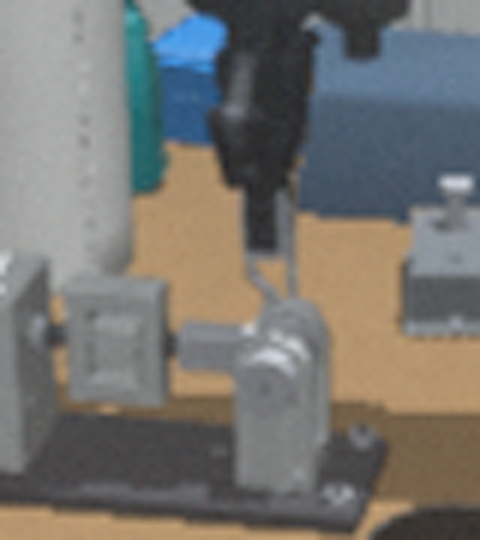

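The coil still looks about 6 mm above seated in the side and scene views, so only the narrow part has passed the shank. Continuing gently.

arm_command:
  plan: "1 0 0 .001 0; 1 0 0 .001 0; 1 0 0 0 0"

```text
time_s: 25.35
ee_pos: [0.4956, 0.0862, 0.1097]
tcp_rot: [0.029, -3.141, 0.0]
ft_force: [3.0, -0.2, -2.4]
opening: 0.0091
```

arm_command:
  plan: "1 0 0 .001 0; 1 0 0 .001 0; 1 0 0 0 0"

```text
time_s: 25.65
ee_pos: [0.4957, 0.0862, 0.1082]
tcp_rot: [0.029, -3.141, 0.0]
ft_force: [2.5, -0.5, -0.9]
opening: 0.0089
```

arm_command:
  plan: "1 0 0 .001 0; 1 0 0 0 0; 1 0 0 0 0"

```text
time_s: 25.95
ee_pos: [0.4957, 0.0862, 0.1075]
tcp_rot: [0.029, -3.141, 0.0]
ft_force: [2.0, 0.2, -0.6]
opening: 0.0089
```

arm_command:
  plan: "1 0 0 .001 0; 1 0 0 0 0; 1 0 0 0 0"

```text
time_s: 26.25
ee_pos: [0.496, 0.0863, 0.1067]
tcp_rot: [0.029, -3.141, -0.0]
ft_force: [0.3, 0.6, 1.3]
opening: 0.009
```

The vertical force crosses zero at z ≈ .107, the height I predicted for seated. Letting go with a partial opening and backing up.

arm_command:
  plan: ".9 0 0 0 0; .8 0 0 0 0; .7 0 0 0 0; .6 0 0 0 0; .55 0 0 0 0"

```text
time_s: 26.75
ee_pos: [0.4957, 0.0863, 0.1064]
tcp_rot: [0.029, -3.141, 0.0]
ft_force: [0.7, -0.6, -0.1]
opening: 0.0383
```

```bash
python3 - <<'E'
from h import *
s=sense();print(s['time_s'],s['ee_pos'].round(4),s['ft_force'].round(1),s['opening'])
im=get_image("wrist")[:,:,::-1].copy();cv2.imwrite("pics/w23.png",cv2.resize(im[170:320,180:340],None,fx=4,fy=4,interpolation=cv2.INTER_CUBIC))
E
```

```text
26.75 [0.4957 0.0863 0.1064] [ 0.7 -0.6 -0.1] 0.038335093897292075
```

View pics/w23.png

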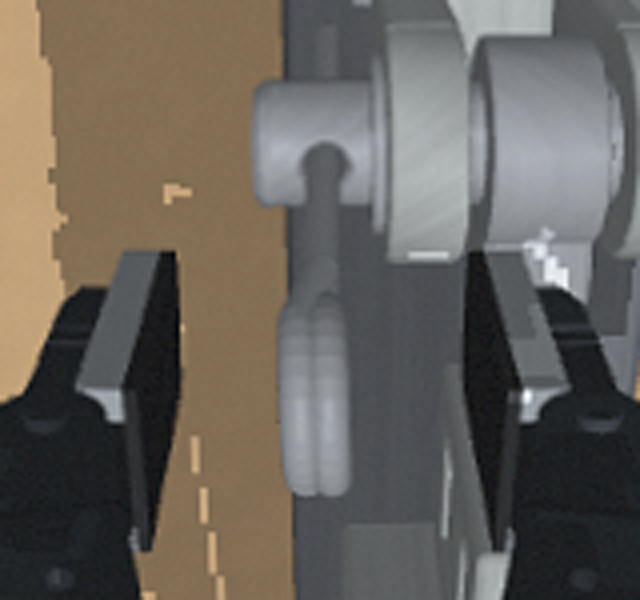

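The clip stands free between the open fingers (coil at crop (315,395)) and the tip shows below the shank at (325,45). Raising straight up for a check.

arm_command:
  plan: ".55 0 0 -.01 0; .55 0 0 -.02 0; .55 0 0 -.03 0; .5 0 0 -.04 0; .5 0 0 -.02 0"

```text
time_s: 27.3
ee_pos: [0.4977, 0.0865, 0.2311]
tcp_rot: [-0.029, 3.136, 0.001]
ft_force: [0.7, 0.9, 0.2]
opening: 0.0428
```

arm_command:
  plan: ".5 .03 -.03 0 0; .5 .03 -.03 0 0; .5 0 -.03 0 0; .5 0 0 0 0; .5 0 0 0 0"

```text
time_s: 27.8
ee_pos: [0.4379, -0.0051, 0.2275]
tcp_rot: [-0.026, 3.14, 0.001]
ft_force: [-0.1, -0.8, -0.5]
opening: 0.0426
```

```bash
python3 - <<'E'
from h import *
s=sense();print(s['time_s'],s['ee_pos'].round(4),s['ft_force'].round(1),s['opening'])
W=cam("wrist",s);im=get_image("wrist")[:,:,::-1].copy();cv2.imwrite("pics/w24f.png",im)
cv2.imwrite("pics/w24.png",cv2.resize(im[180:300,270:400],None,fx=6,fy=5*6/5,interpolation=cv2.INTER_CUBIC))
save("side","side24",(200,140,290,240),6);save("scene","scene24",(190,140,270,230),6)
P=[[.485,.0855,.075],[.485,.0855,.022],[.4955,.0865,.125]]
for q in("clip","clip_coil","clip_tip","pin_hole"):
  for n in("wrist","side"):
    r=spot_point(n,q);print(q,n,[(np.round(d['point'],1).tolist(),round(d['p'],2)) for d in r[:1]])
for n in("wrist","side","scene"): print(n,proj(W if n=="wrist" else cam(n),n,P).round(1).tolist())
E
```

```text
27.8 [ 0.4379 -0.0051  0.2275] [-0.1 -0.8 -0.5] 0.04258980885570679
clip wrist [([342.8, 218.6], 0.81)]
clip side [([241.0, 201.9], 0.66)]
clip_coil wrist [([351.4, 248.7], 0.85)]
clip_coil side [([236.4, 183.1], 0.57)]
clip_tip wrist [([330.1, 198.8], 0.56)]
clip_tip side []
pin_hole wrist [([346.5, 212.5], 0.84)]
pin_hole side [([241.4, 200.3], 0.58)]
wrist [[342.5, 217.6], [331.9, 201.3], [354.9, 247.5]]
side [[240.9, 201.1], [240.5, 219.5], [237.6, 182.4]]
scene [[238.6, 193.2], [238.9, 209.0], [234.7, 177.6]]
```

View pics/w24.png

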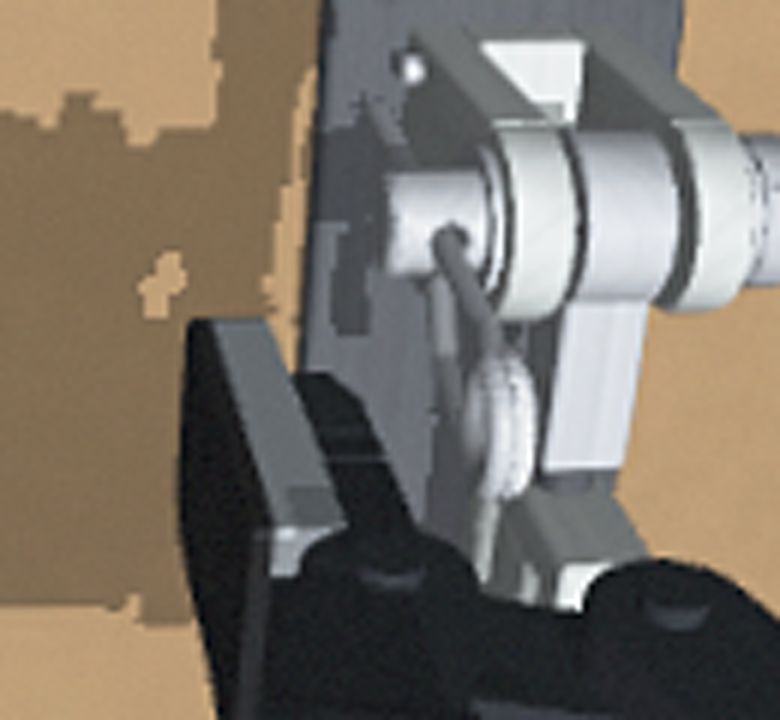

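View pics/side24.png

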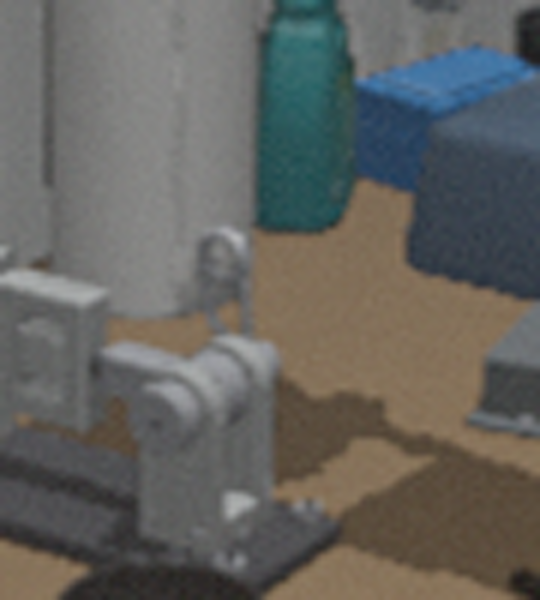

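View pics/scene24.png

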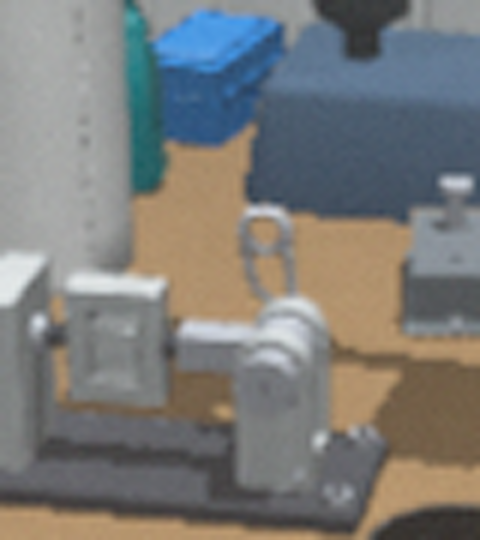

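The networks put the clip origin, coil and tip within about 1 to 3 px of the seated prediction. I'll take one more profile view from the -y side to confirm the sprung leg hugs the shank.

arm_command:
  plan: ".5 -.02 -.02 .01 0; .5 -.02 -.02 .01 0; .5 -.02 -.02 .01 0; .5 -.02 -.015 .01 0; .5 -.01 0 .01 0"

```text
time_s: 28.85
ee_pos: [0.5306, -0.0797, 0.1762]
tcp_rot: [-0.027, 3.141, -0.001]
ft_force: [-0.4, -0.2, 0.9]
opening: 0.0429
```

```bash
python3 - <<'E'
from h import *
get_image("wrist");s=sense();print(s['time_s'],s['ee_pos'].round(4),s['ft_force'].round(1))
W=cam("wrist",s);im=get_image("wrist")[:,:,::-1].copy();cv2.imwrite("pics/w25f.png",im)
P=np.array([[.485,.0855,.075],[.485,.0855,.022],[.4955,.0865,.125],[.500,.0855,.051]])
p=proj(W,"wrist",P);print(p.round(1).tolist())
c=p.mean(0).astype(int);a,b=c[0]-55,c[1]-50
cv2.imwrite("pics/w25.png",cv2.resize(im[max(b,0):b+100,a:a+110],None,fx=6,fy=6,interpolation=cv2.INTER_CUBIC));print(a,b)
for q in("clip","clip_coil","pin_hole","clip_tip"):
    r=spot_point("wrist",q);print(q,[(np.round(d['point'],1).tolist(),round(d['p'],2)) for d in r[:1]])
E
```

```text
28.9 [ 0.5302 -0.0785  0.1742] [ 1.2 -0.3 -0.5]
[[438.2, 147.6], [412.5, 139.0], [469.0, 171.9], [423.9, 157.9]]
380 104
clip [([438.2, 149.2], 0.71)]
clip_coil [([468.1, 173.3], 0.64)]
pin_hole [([443.0, 146.3], 0.82)]
clip_tip [([408.8, 133.1], 0.57)]
```

View pics/w25.png

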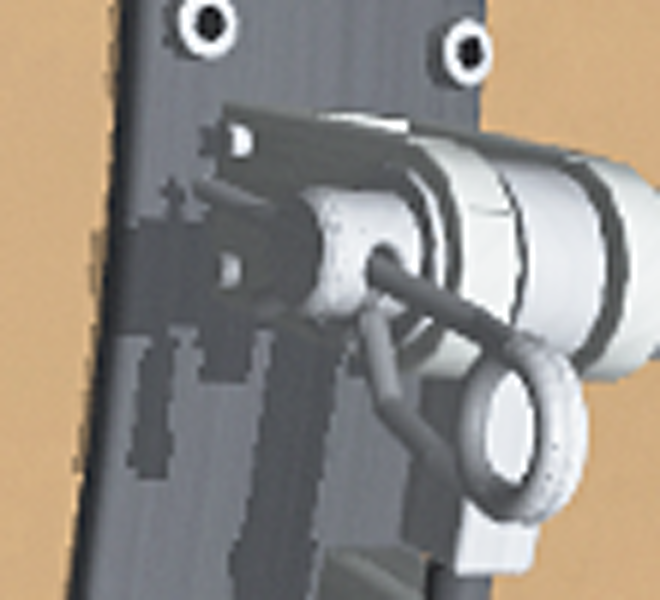

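The profile view shows the leg through the hole (crop (380,265)), its tip out below at (198,185), and the sprung leg curling tight round the shank at (370,310). The coil is at (520,430). Tip and coil are within about 2 to 4 px of a fully seated clip. Handing in.

```bash
python3 -c "
from h import *
s=sense();print(s['time_s'],s['ft_force'].round(1),abs(s['dq']).max());print(hand_in())"
```

```text
29.15 [ 0.4 -0.1 -0.4] 0.008485799535446864
the job is handed in; nothing more can be done
None
```

I pushed the clevis pin fully home and fitted the clip through its cross hole, then let go and handed in at 29.2 s. The interface gives no verdict, so the result rests on my own checks.

- **Pin:** the head stopped solidly and held under 20 N.
- **Insertion:** the hole was rolled about 0.8 rad towards the robot, so I caught the tip in the mouth and dragged the pin upright. My first push down was about 2 mm off and rolled the pin past upright at 13.6 N. I backed off, re-centred, and the leg then went through with under 3 N.
- **Snap:** the sprung leg rode over at about 10 N. The push then dropped, and the vertical force crossed zero at the tool height I had predicted for a seated clip.
- **Final pictures:** the leg is through the hole and the sprung leg sits tight round the shank. The clip origin is within 1 to 2 px of the predicted seated point.
- **Small disagreements:** the coil and tip were 2 to 4 px off in the hand-read marks, and the network put the tip about 7 px off in the last view. That fits a lean of about 2°, well inside the limit.
- **State at hand-in:** the gripper was clear and still. I moved nothing else knowingly, but I did not re-measure the mug, cup and timer at the end.

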